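Teach a counting scale the weight of the parts cups

TASK

Teach the counting scale the weight of these empty parts cups: take the setting pin from its stand, feel along the brush-sealed slot in the scale's deck with its tip until it drops into the hidden hole, push the setup switch at the bottom down, and put the pin back in its stand. With nothing on the pan press ZERO; then nest all the cups over one another, mouth down as they stand and fully seated, as one straight stack on the pan, set down gently, and with the stack standing there press first SAMPLE and then ENTER. Press no other key and leave the other things on the bench where they are.

Things in the scene. Friction and masses are not known exactly. Their poses are not given: they have to be found in the camera images.
- scale: parts-counting scale, fixed: white case 300 x 240 mm. Origin: centre of its footprint on the table; x points from the keys at the front (-x, robot side) to the steel pan at the back, y to its left, z up. The front 145 mm is a flat deck 60 mm high: a row of four keys and, behind them, a display (left) and the slot (right)
- slot_mid (a point): middle of the slot in the deck, at deck height (60 mm up), axes as the scale's. Slot 12 mm wide, 60 mm long (along y). A black brush seal, which a tip passes freely, hides its floor 6 mm below the deck. Somewhere in the floor, centred within 18 mm of the slot's middle, is a hole 12 mm long, as wide as the slot and 10 mm deep; its place differs from start to start
- setup_switch (a joint): the spring setup switch under the hole: 0 up, grows to 0.005 m when pushed fully down; it counts as pushed beyond 0.0025 held for 0.2 s. Its top is 12 mm below the slot's floor (18 mm below the deck); about 1.6 N to start it, 4 N fully down
- stylus: the setting pin, 150 mm, 60 g: steel tip 6 mm across for the first 50 mm, an aluminium cone widening from 8 to 26 mm over the next 25 mm, then a black round handle 22 mm across, 75 to 150 mm from the tip. Origin: end of the tip, z along the pin towards the handle. It starts upright, tip down, in its stand
- stand: the pin's stand, fixed: steel foot 80 mm across, and a funnel-shaped aluminium holder, open below, on two posts (at its +y and -y, 39 mm over both), rim 94 mm above the table. Origin: centre of the foot's underside. The pin's cone seats in the holder: the pin then stands upright on the stand's axis, its tip 20 mm above the table
- pan: the scale's flat steel pan, fixed, 150 mm (scale x) by 220 mm (scale y), top face 80 mm above the table. Origin: the centre of the top face, axes as the scale's
- key_zero (a joint): the key ZERO, the leftmost (scale +y) of the row of four plain grey keys, seen by someone facing the scale from the keys' side: 0 up, grows to 0.004 m when pressed fully; counts as pressed beyond 0.0025 held for 0.1 s; springs back; about 1.4 N to start it, 4.2 N fully down
- key_zero_top (a point): centre of the top of key ZERO, 67 mm above the table when up; the keys are 28 mm (scale x) by 30 mm (scale y), 50 mm apart
- key_tare (a joint): the key TARE, second from the left of the row of four plain grey keys, seen by someone facing the scale from the keys' side: 0 up, grows to 0.004 m when pressed fully; counts as pressed beyond 0.0025 held for 0.1 s; springs back; about 1.4 N to start it, 4.2 N fully down
- key_tare_top (a point): centre of the top of key TARE, 67 mm above the table when up; the keys are 28 mm (scale x) by 30 mm (scale y), 50 mm apart
- key_sample (a joint): the key SAMPLE, third from the left of the row of four plain grey keys, seen by someone facing the scale from the keys' side: 0 up, grows to 0.004 m when pressed fully; counts as pressed beyond 0.0025 held for 0.1 s; springs back; about 1.4 N to start it, 4.2 N fully down
- key_sample_top (a point): centre of the top of key SAMPLE, 67 mm above the table when up; the keys are 28 mm (scale x) by 30 mm (scale y), 50 mm apart
- key_enter (a joint): the key ENTER, the rightmost (scale -y) of the row of four plain grey keys, seen by someone facing the scale from the keys' side: 0 up, grows to 0.004 m when pressed fully; counts as pressed beyond 0.0025 held for 0.1 s; springs back; about 1.4 N to start it, 4.2 N fully down
- key_enter_top (a point): centre of the top of key ENTER, 67 mm above the table when up; the keys are 28 mm (scale x) by 30 mm (scale y), 50 mm apart
- cup1: grey tapered parts cup standing mouth down, may be absent: 80 mm tall, 90 g. A collar 100 mm across runs round the mouth (lowest 24 mm), above it the wall tapers, and on top is a straight round foot 48 mm across and 22 mm high to grip. Fully nested over another cup, the collars touch and it sits 24 mm higher (2 mm side play). Origin: centre of the mouth, where it stands; z up to the foot
- cup2: grey tapered parts cup standing mouth down, may be absent: 80 mm tall, 90 g. A collar 100 mm across runs round the mouth (lowest 24 mm), above it the wall tapers, and on top is a straight round foot 48 mm across and 22 mm high to grip. Fully nested over another cup, the collars touch and it sits 24 mm higher (2 mm side play). Origin: centre of the mouth, where it stands; z up to the foot
- cup3: grey tapered parts cup standing mouth down, may be absent: 80 mm tall, 90 g. A collar 100 mm across runs round the mouth (lowest 24 mm), above it the wall tapers, and on top is a straight round foot 48 mm across and 22 mm high to grip. Fully nested over another cup, the collars touch and it sits 24 mm higher (2 mm side play). Origin: centre of the mouth, where it stands; z up to the foot
- cup4: grey tapered parts cup standing mouth down, may be absent: 80 mm tall, 90 g. A collar 100 mm across runs round the mouth (lowest 24 mm), above it the wall tapers, and on top is a straight round foot 48 mm across and 22 mm high to grip. Fully nested over another cup, the collars touch and it sits 24 mm higher (2 mm side play). Origin: centre of the mouth, where it stands; z up to the foot
- jar: bystander: closed clear jar with a white cap, 54 mm across, 62 mm tall, standing; origin under its centre
- nutdriver: bystander: nut driver with green handle, 190 mm long, lying; origin under its middle
- tape: bystander: roll of amber tape lying flat, 100 mm across, 24 mm high; origin under its centre

How it is judged:
On the way, in this order (a step that is already met when the one before it is completed fails the run):
1. the setup switch under the slot is pushed down (value of joint setup_switch above 0.0025 m), for 0.2 s.
2. ZERO is pressed with nothing on the pan (value of joint key_zero above 0.0025 m and contact force between pan and anything else below 0.1 N), for 0.1 s.
3. SAMPLE is pressed with all the cups nested, fully seated, in one upright stack on the pan (value of joint key_sample above 0.0025 m and horizontal distance between each of cup1, cup2, cup3, cup4 and pan below 0.06 m and angle between each of cup1, cup2, cup3, cup4's own z axis and vertical below 0.08 rad and (z of cup1 in the frame of pan between -0.0035 and 0.0035 m or z of cup1 in the frame of pan between 0.0205 and 0.0275 m or z of cup1 in the frame of pan between 0.0445 and 0.0515 m or z of cup1 in the frame of pan between 0.0685 and 0.0755 m) and (z of cup2 in the frame of pan between -0.0035 and 0.0035 m or z of cup2 in the frame of pan between 0.0205 and 0.0275 m or z of cup2 in the frame of pan between 0.0445 and 0.0515 m or z of cup2 in the frame of pan between 0.0685 and 0.0755 m) and (z of cup3 in the frame of pan between -0.0035 and 0.0035 m or z of cup3 in the frame of pan between 0.0205 and 0.0275 m or z of cup3 in the frame of pan between 0.0445 and 0.0515 m or z of cup3 in the frame of pan between 0.0685 and 0.0755 m) and (z of cup4 in the frame of pan between -0.0035 and 0.0035 m or z of cup4 in the frame of pan between 0.0205 and 0.0275 m or z of cup4 in the frame of pan between 0.0445 and 0.0515 m or z of cup4 in the frame of pan between 0.0685 and 0.0755 m) and horizontal distance between cup1 and cup2 below 0.009 m and horizontal distance between each of cup1, cup2 and cup3 below 0.009 m and horizontal distance between each of cup1, cup2, cup3 and cup4 below 0.009 m), for 0.1 s.
4. ENTER is pressed with the stack still there (value of joint key_enter above 0.0025 m and horizontal distance between each of cup1, cup2, cup3, cup4 and pan below 0.06 m and angle between each of cup1, cup2, cup3, cup4's own z axis and vertical below 0.08 rad and (z of cup1 in the frame of pan between -0.0035 and 0.0035 m or z of cup1 in the frame of pan between 0.0205 and 0.0275 m or z of cup1 in the frame of pan between 0.0445 and 0.0515 m or z of cup1 in the frame of pan between 0.0685 and 0.0755 m) and (z of cup2 in the frame of pan between -0.0035 and 0.0035 m or z of cup2 in the frame of pan between 0.0205 and 0.0275 m or z of cup2 in the frame of pan between 0.0445 and 0.0515 m or z of cup2 in the frame of pan between 0.0685 and 0.0755 m) and (z of cup3 in the frame of pan between -0.0035 and 0.0035 m or z of cup3 in the frame of pan between 0.0205 and 0.0275 m or z of cup3 in the frame of pan between 0.0445 and 0.0515 m or z of cup3 in the frame of pan between 0.0685 and 0.0755 m) and (z of cup4 in the frame of pan between -0.0035 and 0.0035 m or z of cup4 in the frame of pan between 0.0205 and 0.0275 m or z of cup4 in the frame of pan between 0.0445 and 0.0515 m or z of cup4 in the frame of pan between 0.0685 and 0.0755 m) and horizontal distance between cup1 and cup2 below 0.009 m and horizontal distance between each of cup1, cup2 and cup3 below 0.009 m and horizontal distance between each of cup1, cup2, cup3 and cup4 below 0.009 m), for 0.1 s.
At the end, for the whole second after the job is handed in: All cups in one upright stack on the pan (within 60 mm of its centre, 0.08 rad), coaxial within 9 mm, seated within 3.5 mm at steps of 24 mm; the pin upright in its stand (within 6 mm, 0.12 rad, tip 12 to 27 mm up); keys and setup switch up again; all at rest (horizontal distance between each of cup1, cup2, cup3, cup4 and pan below 0.06 m and angle between each of cup1, cup2, cup3, cup4's own z axis and vertical below 0.08 rad and (z of cup1 in the frame of pan between -0.0035 and 0.0035 m or z of cup1 in the frame of pan between 0.0205 and 0.0275 m or z of cup1 in the frame of pan between 0.0445 and 0.0515 m or z of cup1 in the frame of pan between 0.0685 and 0.0755 m) and (z of cup2 in the frame of pan between -0.0035 and 0.0035 m or z of cup2 in the frame of pan between 0.0205 and 0.0275 m or z of cup2 in the frame of pan between 0.0445 and 0.0515 m or z of cup2 in the frame of pan between 0.0685 and 0.0755 m) and (z of cup3 in the frame of pan between -0.0035 and 0.0035 m or z of cup3 in the frame of pan between 0.0205 and 0.0275 m or z of cup3 in the frame of pan between 0.0445 and 0.0515 m or z of cup3 in the frame of pan between 0.0685 and 0.0755 m) and (z of cup4 in the frame of pan between -0.0035 and 0.0035 m or z of cup4 in the frame of pan between 0.0205 and 0.0275 m or z of cup4 in the frame of pan between 0.0445 and 0.0515 m or z of cup4 in the frame of pan between 0.0685 and 0.0755 m) and horizontal distance between cup1 and cup2 below 0.009 m and horizontal distance between each of cup1, cup2 and cup3 below 0.009 m and horizontal distance between each of cup1, cup2, cup3 and cup4 below 0.009 m and linear speed of each of cup1, cup2, cup3, cup4, stylus below 0.02 m/s and horizontal distance between stylus and stand below 0.006 m and z of stylus in the frame of stand between 0.012 and 0.027 m and angle between stylus's own z axis and vertical below 0.12 rad and value of joint each of key_zero, key_tare, key_sample, key_enter, setup_switch below 0.0015 m); the robot touches nothing.
It fails at once if TARE, the key that is not wanted, is pressed (value of joint key_tare above 0.002 m).
It fails at once if the pan is struck or loaded with more than 45 N (contact force between pan and anything else above 45 N).
It fails at once if another thing on the bench is moved more than 30 mm (distance of any of jar, nutdriver, tape from where it was at the start of the episode above 0.03 m).
Of cup1, cup2, cup3, cup4 only 2 to 4 are there at a start; the rules pass over those that are not, and their reading is None.
At some moment in a run one of cup1, cup2, cup3, cup4 may be knocked a few centimetres aside while the robot is not near it.
It also fails if it takes over 210 s, if anything falls off the work surface, if the arm or the gripper's body presses on something with over 40 N, if the wrist force passes 120 N, or if a joint passes its speed limit or range.

ROBOT

A 6-joint arm with a two-finger parallel gripper is mounted at the origin on the work surface. World frame = base frame: x ahead of the robot, y to its left, z up, the work surface at z = 0. Lengths are in m, angles in rad, forces in N, time in s.
With the tool pointing down it reaches from about 0.25 to 0.725 m from the base axis. Payload 4 kg.
Tool frame: the origin (TCP) lies midway between the tips of the shut fingers; the grasp point (between the pads) lies bot.pinch_z behind it (bot.pinch_z is the distance from the TCP to the grasp point, in m); z points along the fingers, y is the line along which they close (so a half turn about z gives the same grasp; the last joint's range is limited). The gripper opens to 85 mm and grips with 20 to 120 N. Pads are 22 mm wide; open, the fingers measure 114 mm over their backs; the gripper's body (76 mm by 85 mm) begins 54 mm behind the grasp point. The pads swing forward as they close: fully open they stand 13 mm farther back than shut.
Start: joints at [1.181, 0.241, 0.005, 1.335, 0, 1.571], TCP at [0.19, 0.462, 0.231] pointing down, gripper open.
Joint ranges: [-2.72, 2.72], [-1.05, 1.87], [-1.09, 1.28], [-1.99, 2.15], [-1.42, 1.44], [-3.14, 3.14]. Speed limits (rad/s): [2.79, 2.79, 3.14, 3.14, 3.14, 3.14].

INTERFACE

Orientations are given as a unit quaternion [x, y, z, w].
In Python, from workcell import bot, viewer, sensors, workorder gives the robot as it stands (bot), with the cameras (viewer), the readings (sensors) and the job (workorder).
- The arm moves only by the shell command python3 jog.py, which reads ROWS from standard input. ROWS is a JSON list that holds a single list of rows (three levels of brackets), with 1 to 10 rows, each of 7 numbers: a rotation vector rx, ry, rz in fractions of the full range, 1 being 90 degrees, then dx, dy, dz in shares of 1 m (1.0 is 1 m), then the finger opening in m; each row is the pose to reach, as a shift and turn from the pose commanded when the command began, along the tool's axes at that moment; what a row does not reach only later rows make up. A row lasts 1/8 s, in which the tool goes at most 0.0625 m and 0.188 rad, less where a joint would pass 70% of its speed; a pose out of reach is approached as far as the arm can. The fingers move at their own pace and stop on an object; the grip force is fixed at half the most. Time passes only in rows, so rows that do not move let the fingers close. It prints the time, the measured TCP pose, the force, the opening and the grip force at its end. A shift or turn number past 1, either way, is cut back to 1. Input that does not fit is refused with a message, and nothing moves.
- sensors.get_obs(): the state, without advancing time (a new reading comes with each control period).
- viewer.camera(name): name is "scene" or "top"; returns the picture (400x640x3 uint8, red, green, blue); there is no depth.
- viewer.calibration(name): a dict with "mtx" (3x3 intrinsics, pixels), "k1" (the pictures are not rectified: a ray, as slopes to the right and down, at radius r is drawn at 1 + k1 r^2 times it, then the intrinsics apply), "R" (3x3) and "t" (3): a world point X has camera coordinates R X + t. Camera axes: x right, y down, z forward; pixel columns grow to the right and rows downward; lengths in m; the calibration is good to about 2 mm. A picture is of the moment at which its call begins. calibration takes no time and is no camera call.
- workorder.job_done(): hands the job in; it is judged then, once.
The state is a dict: "clock": time; "joint_pos": joint angles; "joint_vel": joint speeds; "tau": joint torques, N m; "eef_pos": TCP position; "tool_rot": TCP orientation; "ft_force": force on the tool from outside, world axes, zero at the start; "ft_torque": the same for the moment, N m; "grip_width": finger opening in m; "grasp_force": force on a finger pad.
Only numpy, scipy, OpenCV 4.12 (cv2) and the standard library are available. Lean on these libraries where they do the work, as an engineer would, in place of code of your own. Each camera call takes 0.05 s, during which the arm holds its last target. There are 200 camera calls.

## Working session

There is one attempt and no reset: what is moved stays moved. The work goes in short steps, Python scripts to look and compute and a shell command to move; the robot and the scene stay as the last step left them, time stands still between calls to the robot, and variables do not carry over. Pictures are saved under pics/ and viewed, at most 14 in all, crops included, and the job is handed in when it is done.

```bash
ls; mkdir -p pics; python3 - <<'E'
from workcell import bot, viewer, sensors, workorder
import cv2
print(sensors.get_obs(), bot.pinch_z)
for n in("scene","top"):
    cv2.imwrite(f"pics/{n}0.png",viewer.camera(n)[:,:,::-1]); c=viewer.calibration(n); print(c)
E
```

```text
jog.py
pics
workcell.py
{'clock': 0.0, 'joint_pos': array([ 1.18100940e+00,  2.41458430e-01,  3.74711445e-03,  1.33521176e+00,
       -2.41485936e-05,  1.57081720e+00]), 'joint_vel': array([ 0.00039079, -0.00192703,  0.0005765 , -0.00081169, -0.00028881,
       -0.00147542]), 'tau': array([-1.61138061e-03, -3.72318077e+01,  2.52407777e+01,  1.67583913e-02,
       -1.94296990e-04,  8.16082519e-06]), 'eef_pos': array([0.18976439, 0.46191275, 0.230399  ]), 'tool_rot': array([ 1.93672134e-01,  9.81065734e-01, -1.04558416e-03, -1.94078789e-04]), 'ft_force': array([0.28696011, 0.47564337, 0.47634203]), 'ft_torque': array([ 0.01144465, -0.03776378, -0.02976025]), 'grasp_force': 0.0, 'grip_width': 0.08500212698063184} 0.0187
{'mtx': array([[376.10740261,   0.        , 316.9592341 ],
       [  0.        , 376.10740261, 203.74602792],
       [  0.        ,   0.        ,   1.        ]]), 'k1': 0.00932697995486751, 'R': array([[-0.04016676,  0.99918407,  0.00422184],
       [ 0.759824  ,  0.03328797, -0.64927605],
       [-0.64888683, -0.02287146, -0.76054111]]), 't': array([ 0.02967011, -0.33770693,  1.36371835])}
{'mtx': array([[386.09059594,   0.        , 313.68503155],
       [  0.        , 386.09059594, 199.548316  ],
       [  0.        ,   0.        ,   1.        ]]), 'k1': -0.07523868246820466, 'R': array([[-0.01466508, -0.99948115, -0.02867709],
       [-0.99540373,  0.01730777, -0.09419048],
       [ 0.09463794,  0.02716397, -0.99514108]]), 't': array([0.02756162, 0.52015382, 1.22799024])}
```

View pics/scene0.png

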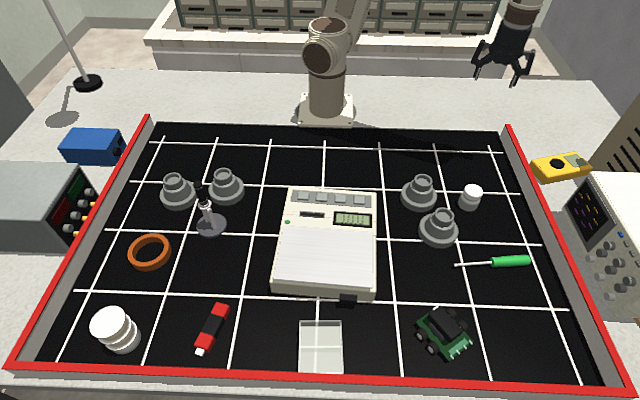

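View pics/top0.png

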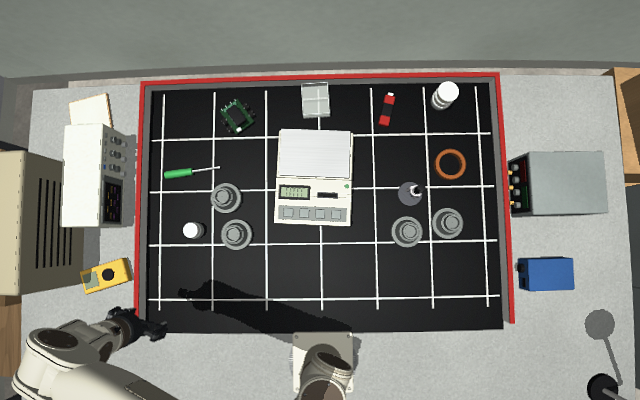

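The scene picture shows four cups: (177,190), (225,185), (421,190), (439,225). The stand and pin are at (208,215) and the scale is in the middle. In the top picture the cups are at (226,197), (236,235), (407,232), (447,223), the stand at (410,193), and the keys in a row near y=213. I'll zoom in next.

```bash
cat > h.py <<'E'
import numpy as np, cv2
from workcell import bot, viewer, sensors, workorder
C={n:viewer.calibration(n) for n in("scene","top")}
def ray(n,uv):
    c=C[n]; K=np.array(c["mtx"]); d=(np.array(uv,float)-K[:2,2])/K[0,0]
    p=d.copy()
    for _ in range(20): p=d/(1+c["k1"]*(p@p))
    R=np.array(c["R"]); o=-R.T@np.array(c["t"]); v=R.T@np.append(p,1); return o,v/np.linalg.norm(v)
def plane(n,uv,z):
    o,v=ray(n,uv); return o+v*(z-o[2])/v[2]
def tri(us,ut):
    o1,a=ray("scene",us);o2,b=ray("top",ut)
    s=np.linalg.lstsq(np.c_[a,-b],o2-o1,rcond=None)[0]
    p,q=o1+a*s[0],o2+b*s[1]; return (p+q)/2,np.linalg.norm(p-q)
def proj(n,X):
    c=C[n];p=np.array(c["R"])@np.array(X)+c["t"];p=p[:2]/p[2];p=p*(1+c["k1"]*(p@p));K=np.array(c["mtx"]);return p*K[0,0]+K[:2,2]
def crop(im,x,y,w,h,k): return cv2.resize(im[y:y+h,x:x+w],None,fx=k,fy=k,interpolation=cv2.INTER_CUBIC)
E
python3 - <<'E'
from h import *
s=cv2.imread("pics/scene0.png");t=cv2.imread("pics/top0.png")
a=np.hstack([crop(t,200,175,65,75,4),crop(t,385,175,90,75,4)])
b=np.hstack([crop(s,155,160,90,75,4),crop(s,395,165,65,75,4)])
cv2.imwrite("pics/c1.png",np.vstack([a,b]))
cv2.imwrite("pics/c2.png",np.hstack([crop(t,268,122,95,110,4),crop(s,268,180,105,110,4)]))
E
```

```text
(no output)
```

View pics/c1.png

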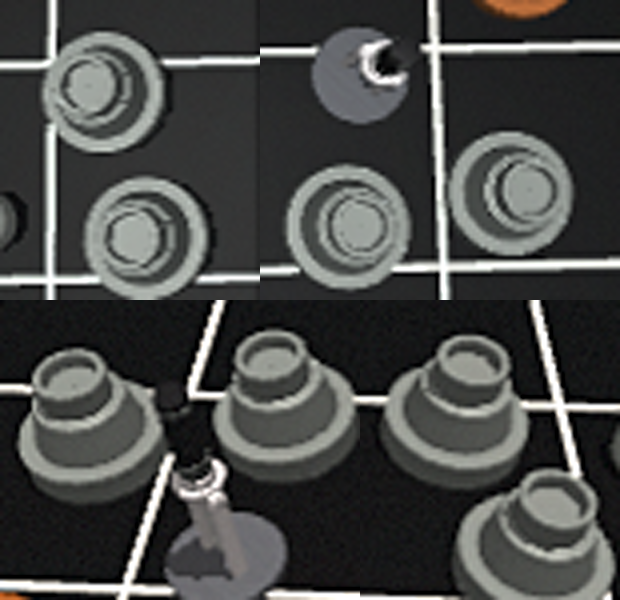

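View pics/c2.png

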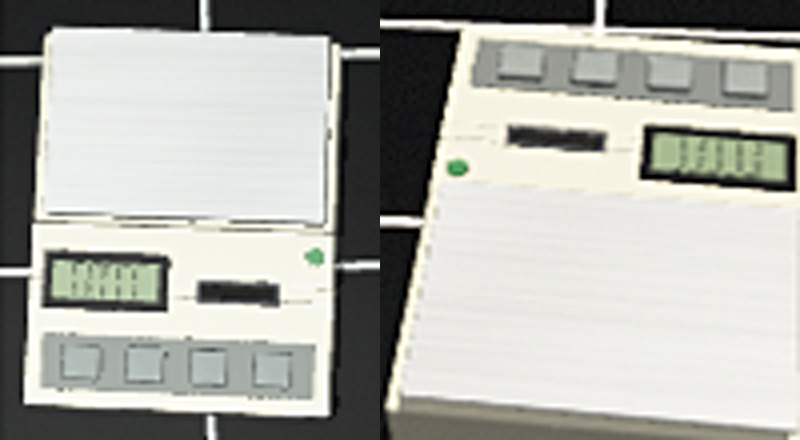

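The zoom shows the foot rims of the cups clearly in both views. The pin's holder is at top (383,62) in the crop. The slot is at crop (238,293) top and (556,138) scene. The keys are at top crop (80,362), (144,364), (208,367), (272,369) and scene crop (522,64)…(745,78). Next I'll get blob centroids and triangulate.

```bash
cat > m.py <<'E'
from h import *
s=cv2.cvtColor(cv2.imread("pics/scene0.png"),cv2.COLOR_BGR2GRAY);t=cv2.cvtColor(cv2.imread("pics/top0.png"),cv2.COLOR_BGR2GRAY)
def dark(im,x,y,w,h):   # darkness-weighted centroid
    p=im[y:y+h,x:x+w].astype(float); bg=np.median(np.r_[p[0],p[-1]]); q=np.clip(bg-p-40,0,None)
    Y,X=np.mgrid[y:y+h,x:x+w]; return np.array([(q*X).sum(),(q*Y).sum()])/q.sum()
st=dark(t,315,188,25,14); ss=dark(s,298,208,24,13)
print("slot px",st,ss); print("slot",tri(ss,st),plane("top",st,.06),plane("scene",ss,.06))
kt=[(80,362),(144,364),(208,367),(272,369)];ks=[(745,78-14),(668,73-8),(595,68),(522,64)]
def keys(im,seeds,h,w,o):
    out=[]
    for a in seeds:
        x,y=a; p=im[y-h:y+h+1,x-w:x+w+1]; 
        th,m=cv2.threshold(p,0,1,cv2.THRESH_OTSU); n,l,stt,c=cv2.connectedComponentsWithStats(m)
        k=l[h,w]; out.append((c[k]+[x-w,y-h],stt[k,4]))
    return out
for seeds,im,n in (([(287,212),(303,212),(319,213),(335,214)],t,"top"),([(303,195),(321,197),(340,198),(359,199)],s,"scene")):
    for c,a in keys(im,seeds,5,6,0): print(n,c,a,plane(n,c,.067))
# cups: top view outlines after opening
m=((t>70)&(t<190)).astype(np.uint8); 
for x,y in ((226,197),(236,235),(407,232),(447,223)):
    k=np.zeros_like(t); k[y-22:y+23,x-22:x+23]=1
    mm=cv2.morphologyEx(((t>60)*k).astype(np.uint8),cv2.MORPH_OPEN,cv2.getStructuringElement(cv2.MORPH_ELLIPSE,(9,9)))
    cs,_=cv2.findContours(mm,cv2.RETR_EXTERNAL,cv2.CHAIN_APPROX_NONE); c=max(cs,key=cv2.contourArea); e=cv2.fitEllipse(c)
    print("cup",e,plane("top",e[0],.014))
k=np.zeros_like(t);k[178:212,394:424]=1
mm=cv2.morphologyEx(((t>55)*k).astype(np.uint8),cv2.MORPH_OPEN,np.ones((5,5)))
cs,_=cv2.findContours(mm,cv2.RETR_EXTERNAL,cv2.CHAIN_APPROX_NONE); c=max(cs,key=cv2.contourArea); e=cv2.fitEllipse(c)
print("foot",e,plane("top",e[0],.005))
# foot rim tops by eye in both views
f=lambda x,y,ox,oy:((x+.5)/4-.5+ox,(y+.5)/4-.5+oy)
for nm,us,ut in (("A left up",f(557-360,505-300,395,165),f(90,86,200,175)),("B",f(473-360,360-300,395,165),f(135,237,200,175)),
  ("C",f(272,357-300,155,160),f(357-260,225,385,175)),("D",f(73,373-300,155,160),f(528-260,190,385,175)),("holder",f(198,473-300,155,160),f(381-260,63,385,175))): print(nm,tri(us,ut))
for ax in (C,): pass
E
python3 m.py
```

```text
slot px [327.12701004 194.83575142] [310.6467809  214.23327454]
slot (array([ 0.53153368, -0.02466361,  0.05878117]), np.float64(0.0005663035225837659)) [ 0.53139013 -0.02437113  0.06      ] [ 0.53252514 -0.02488603  0.06      ]
top [286.64545455 211.85454545] 110 [0.47926752 0.10340837 0.067     ]
top [302.88392857 211.71428571] 112 [0.47887995 0.05244534 0.067     ]
top [318.93693694 212.82882883] 111 [0.4745661 0.0022713 0.067    ]
top [334.88596491 213.83333333] 114 [ 0.47060225 -0.0474524   0.067     ]
scene [302.90721649 193.77319588] 97 [ 0.46860947 -0.04889769  0.067     ]
scene [321.25423729 196.45762712] 118 [0.47607703 0.00063329 0.067     ]
scene [340.34736842 196.64210526] 95 [0.47449829 0.05155971 0.067     ]
scene [359.47252747 198.        ] 91 [0.47709844 0.10240995 0.067     ]
cup ((220.83334350585938, 197.92898559570312), (11.329277992248535, 23.990564346313477), 29.43877410888672) [0.53230718 0.32709742 0.014     ]
cup ((231.53419494628906, 238.12142944335938), (16.017333984375, 24.759313583374023), 7.289726734161377) [0.39931371 0.2906266  0.014     ]
cup ((407.00
[... 156 characters left out ...]
, 225.54200744628906), (23.94521713256836, 32.259151458740234), 93.38404846191406) [ 0.4291428  -0.41289398  0.014     ]
foot ((408.729248046875, 193.74432373046875), (20.983592987060547, 24.625661849975586), 147.7320556640625) [ 0.53618145 -0.29364155  0.005     ]
A left up (array([0.53256506, 0.31072633, 0.07143535]), np.float64(0.006521961656763997))
B (array([0.41296737, 0.27285587, 0.07851821]), np.float64(0.007180314410801469))
C (array([ 0.41365447, -0.2744717 ,  0.0773111 ]), np.float64(0.0009960889266845193))
D (array([ 0.43787015, -0.4063435 ,  0.08025037]), np.float64(0.0007156477859485063))
holder (array([ 0.5366042 , -0.2930358 ,  0.09618257]), np.float64(0.0004119453266938562))
```

The slot and holder are consistent between views; the cup outlines were broken by the dark wall. I'll redo those with filled contours.

```bash
cat > cups.py <<'E'
from h import *
def cup_top(t,x,y):
    k=np.zeros_like(t); k[y-24:y+25,x-24:x+25]=1
    mm=((t>62)*k).astype(np.uint8)
    cs,_=cv2.findContours(mm,cv2.RETR_EXTERNAL,cv2.CHAIN_APPROX_NONE); f=np.zeros_like(t); cv2.drawContours(f,cs,-1,1,-1)
    f=cv2.morphologyEx(f,cv2.MORPH_OPEN,cv2.getStructuringElement(cv2.MORPH_ELLIPSE,(17,17)))
    cs,_=cv2.findContours(f,cv2.RETR_EXTERNAL,cv2.CHAIN_APPROX_NONE); c=max(cs,key=cv2.contourArea); return cv2.fitEllipse(c)
if __name__=="__main__":
    t=cv2.imread("pics/top0.png",0); s=cv2.imread("pics/scene0.png",0); out=[]
    for x,y in ((226,197),(236,235),(407,232),(447,223)):
        e=cup_top(t,x,y); P=plane("top",e[0],.016); print("cup",np.round(e[0],1),np.round(e[1],1),P[:2],"foot top would be px",proj("top",[*P[:2],.08]),proj("scene",[*P[:2],.08]))
        w=t if 0 else crop(t,x-20,y-20,41,41,4)
        c=cv2.HoughCircles(w,cv2.HOUGH_GRADIENT,1,5,param1=120,param2=12,minRadius=24,maxRadius=36)
        if c is not None: print("   hough foot", [(np.round((q[:2]+.5)/4-.5+[x-20,y-20],1),round(q[2]/4,1)) for q in c[0][:3]])
        v=s; 
E
python3 cups.py
```

```text
cup [225.1 197.6] [29.1 30.4] [0.53299466 0.31214244] foot top would be px [219.9179665  195.56120871] [443.992094   213.94225183]
   hough foot [(array([222.8, 197.5]), np.float32(8.6)), (array([222.8, 196.2]), np.float32(7.8)), (array([223.8, 195. ]), np.float32(7.7))]
cup [235.9 234.1] [29.8 30.6] [0.41223501 0.27581471] foot top would be px [231.15834631 233.99816546] [422.67979498 179.15137072]
   hough foot [(array([234.2, 234.8]), np.float32(8.6)), (array([231.5, 234. ]), np.float32(7.8)), (array([235.5, 234.2]), np.float32(8.0))]
cup [406.4 231.4] [30.5 31.2] [ 0.41264026 -0.27917857] foot top would be px [410.76474377 231.13561217] [221.01155626 172.88276882]
   hough foot [(array([408.2, 230. ]), np.float32(8.6)), (array([410.5, 230.8]), np.float32(8.0)), (array([408.8, 232.8]), np.float32(8.3))]
cup [447.1 222.9] [29.9 30.8] [ 0.43771072 -0.41290965] foot top would be px [453.59022104 222.1685585 ] [170.38911232 177.80863881]
   hough foot [(array([452. , 222.2]), np.float32(6.9)), (array([450.8, 223.8]), np.float32(8.6)), (array([449.5, 220.8]), np.float32(8.0))]
```

```bash
python3 - <<'E'
from h import *
for n,us,ut,col in (("A",(443.9,215.7),(222.1,196.1),(225.3,197.6)),("B",(422.9,179.6),(233.4,233.9),(236,234.1)),("C",(222.6,173.9),(409,230.9),(406.7,231.4)),("D",(172.9,177.9),(451.6,222.1),(447.5,222.9))):
    print(n,plane("scene",us,.08)[:2].round(4),plane("top",ut,.08)[:2].round(4),plane("top",ut,.065)[:2].round(4),"collar",plane("top",col,.024)[:2].round(4))
print("holder", plane("scene",(204.1,202.9),.094), plane("top",(414.9,190.4),.094))
# robot finger check
o=sensors.get_obs(); print(o["eef_pos"],proj("scene",o["eef_pos"]),proj("top",o["eef_pos"]))
s=cv2.imread("pics/scene0.png");t=cv2.imread("pics/top0.png")
cv2.imwrite("pics/c3.png",np.hstack([crop(s,460,30,90,70,4),crop(t,100,290,90,70,4)]))
E
```

```text
A [0.5387 0.3109] [0.5312 0.3052] [0.5328 0.3092] collar [0.5321 0.3095]
B [0.4139 0.2762] [0.4125 0.2688] [0.4126 0.2723] collar [0.4122 0.2735]
C [ 0.4164 -0.274 ] [ 0.4135 -0.2738] [ 0.4136 -0.277 ] collar [ 0.4125 -0.2785]
D [ 0.4377 -0.406 ] [ 0.438  -0.4067] [ 0.4385 -0.4117] collar [ 0.4374 -0.4117]
holder [ 0.53485215 -0.2942223   0.094     ] [ 0.53673135 -0.29341785  0.094     ]
[0.18979561 0.4619898  0.23051179] [490.27880536  86.52082059] [150.78473912 316.15174725]
```

View pics/c3.png

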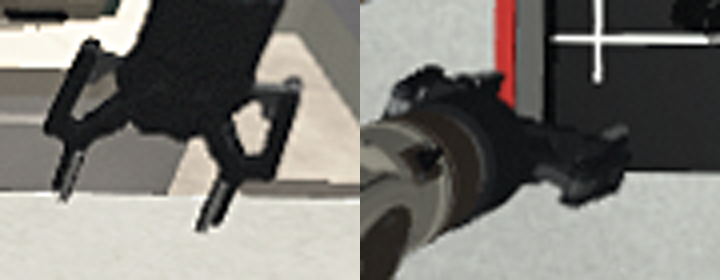

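The gripper's fingertips (crop mid about (133,212)) match the predicted TCP pixel, allowing for the retraction of the open fingers. I'll compute the first move and the pan pose.

```bash
cat > go.py <<'E'
# usage: go.py x y z [yaw of tool y, rad] -> row in tool axes
import sys; from h import *
from scipy.spatial.transform import Rotation as R
o=sensors.get_obs(); r=R.from_quat(o["tool_rot"]); x=np.array(list(map(float,sys.argv[1:4])))
yaw=float(sys.argv[4]) if len(sys.argv)>4 else np.pi/2
ty=np.array([np.cos(yaw),np.sin(yaw),0]); tz=np.array([0,0,-1.]); T=R.from_matrix(np.c_[np.cross(ty,tz),ty,tz])
print("row",(r.inv()*T).as_rotvec().round(3),r.inv().apply(x-o["eef_pos"]).round(4),"dist",np.linalg.norm(x-o["eef_pos"]).round(3),"at",o["eef_pos"].round(4),"t",o["clock"],"w",round(o["grip_width"],4),"F",o["ft_force"].round(2),"q",o["joint_pos"].round(2))
E
python3 go.py .40 -.02 .26; python3 - <<'E'
from h import *
# pan corners: crop c2 top (46,30),(331,37),(326,224),(37,218)
f=lambda x,y,ox,oy:((x+.5)/4-.5+ox,(y+.5)/4-.5+oy)
P=[plane("top",f(x,y,268,122),.08) for x,y in((46,30),(331,37),(326,222),(38,217))]
print(np.round(P,4),np.mean(P,0)); d=P[0]+P[3]-P[1]-P[2]; print("yaw",np.arctan2(-d[0],d[1]))
d=P[0]+P[1]-P[3]-P[2]; print("yaw",np.arctan2(d[1],d[0]))
E
```

```text
row [-0.002 -0.    -0.39 ] [-0.3776 -0.366  -0.0288] dist 0.527 at [0.1898 0.462  0.2305] t 0.1 w 0.0855 F [-0.56  0.05  0.3 ] q [ 1.18  0.24  0.    1.34 -0.    1.57]
[[ 0.7418  0.1242  0.08  ]
 [ 0.731  -0.1013  0.08  ]
 [ 0.5835 -0.0937  0.08  ]
 [ 0.5917  0.1312  0.08  ]] [0.66199236 0.01508528 0.08      ]
yaw -0.04226224541494682
yaw -0.04901842807800495
```

The rows are not in the units I measure in: turns go in shares of 90 degrees. I convert before sending: -0.39 rad is -0.2483.

```bash
echo '[[[0, 0, -0.121, -0.04, -0.04, -0.03, 0.085], [0, 0, -0.2483, -0.09, -0.09, -0.03, 0.085], [0, 0, -0.2483, -0.378, -0.366, -0.029, 0.085], [0, 0, -0.2483, -0.378, -0.366, -0.029, 0.085], [0, 0, -0.2483, -0.378, -0.366, -0.029, 0.085], [0, 0, -0.2483, -0.378, -0.366, -0.029, 0.085], [0, 0, -0.2483, -0.378, -0.366, -0.029, 0.085], [0, 0, -0.2483, -0.378, -0.366, -0.029, 0.085], [0, 0, -0.2483, -0.378, -0.366, -0.029, 0.085], [0, 0, -0.2483, -0.378, -0.366, -0.029, 0.085]]]' | python3 jog.py; python3 go.py .536 -.2935 .24
```

```text
clock: 1.35
eef_pos: [0.4009, -0.0218, 0.2597]
tool_rot: [0.003, 1.0, -0.0, -0.001]
ft_force: [-1.1, 0.3, -0.3]
grip_width: 0.085
grasp_force: 0.0
row [-0.    -0.001 -0.005] [-0.1365 -0.271   0.0196] dist 0.304 at [ 0.4009 -0.0218  0.2597] t 1.35 w 0.085 F [-1.08  0.3  -0.28] q [-0.05  0.03 -0.16  1.37 -0.   -0.05]
```

```bash
echo '[[[0, 0, 0, -0.136, -0.271, 0.02, 0.06], [0, 0, 0, -0.136, -0.271, 0.02, 0.06], [0, 0, 0, -0.136, -0.271, 0.02, 0.06], [0, 0, 0, -0.136, -0.271, 0.02, 0.06], [0, 0, 0, -0.136, -0.271, 0.02, 0.06], [0, 0, 0, -0.136, -0.271, 0.02, 0.06], [0, 0, 0, -0.136, -0.271, 0.08, 0.06], [0, 0, 0, -0.136, -0.271, 0.138, 0.06], [0, 0, 0, -0.136, -0.271, 0.138, 0.06]]]' | python3 jog.py; python3 - <<'E'
from h import *
o=sensors.get_obs();print(o["eef_pos"],o["ft_force"])
s=viewer.camera("scene")[:,:,::-1];t=viewer.camera("top")[:,:,::-1]
cv2.imwrite("pics/s1.png",s);cv2.imwrite("pics/t1.png",t)
cv2.imwrite("pics/c4.png",np.hstack([crop(s,165,150,90,90,4),crop(t,375,150,90,90,4)]))
E
```

```text
clock: 2.48
eef_pos: [0.5323, -0.2864, 0.1174]
tool_rot: [-0.001, 1.0, 0.003, -0.006]
ft_force: [-0.8, -0.1, 0.0]
grip_width: 0.06
grasp_force: 0.0
[ 0.53231297 -0.28635208  0.11736069] [-0.76563214 -0.14089359  0.03717899]
```

View pics/c4.png

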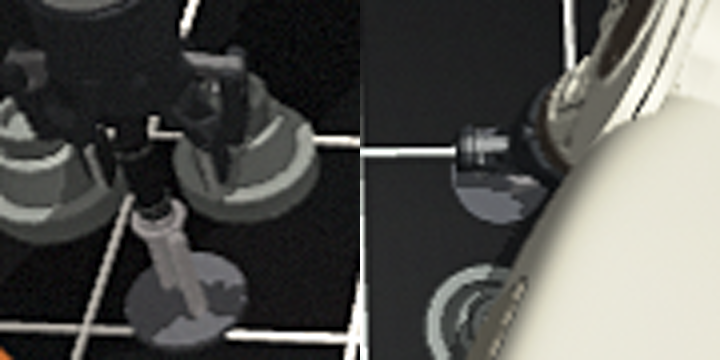

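The pin's handle sits between the fingers, nearer the left one in the scene view (crop (135,140)). The TCP hasn't fully settled, so I'll let it settle and re-check.

```bash
echo '[[[0, 0, 0, 0, 0, 0, 0.06], [0, 0, 0, 0, 0, 0, 0.06]]]' | python3 jog.py; python3 go.py .536 -.2935 .121
```

```text
clock: 2.82
eef_pos: [0.5383, -0.2913, 0.1253]
tool_rot: [-0.0, 1.0, -0.001, 0.002]
ft_force: [-0.5, 0.4, 0.1]
grip_width: 0.06
grasp_force: 0.0
row [-0.002  0.005  0.   ] [ 0.0023 -0.0022  0.0043] dist 0.005 at [ 0.5383 -0.2913  0.1253] t 2.825 w 0.06 F [-0.55  0.38  0.11] q [-0.5   0.52  0.13  1.18  0.   -0.5 ]
```

```bash
echo '[[[0, 0, 0, 0, 0, 0, 0.06], [0, 0, 0, 0, 0, 0, 0.06], [0, 0, 0, 0, 0, 0, 0.06], [0, 0, 0, 0, 0, 0, 0.06]]]' | python3 jog.py; python3 go.py .536 -.2935 .121
```

```text
clock: 3.32
eef_pos: [0.5365, -0.2907, 0.1222]
tool_rot: [-0.0, 1.0, 0.0, -0.0]
ft_force: [-0.4, -0.1, -1.0]
grip_width: 0.06
grasp_force: 0.0
row [ 0. -0.  0.] [ 0.0005 -0.0028  0.0012] dist 0.003 at [ 0.5365 -0.2907  0.1222] t 3.325 w 0.06 F [-0.41 -0.1  -1.04] q [-0.5   0.52  0.13  1.18  0.   -0.5 ]
```

```bash
echo '[[[0, 0, 0, 0.001, -0.003, 0.001, 0.06], [0, 0, 0, 0.001, -0.003, 0.001, 0.06], [0, 0, 0, 0.001, -0.003, 0.001, 0.03], [0, 0, 0, 0.001, -0.003, 0.001, 0.026], [0, 0, 0, 0.001, -0.003, 0.001, 0.024], [0, 0, 0, 0.001, -0.003, 0.001, 0], [0, 0, 0, 0.001, -0.003, 0.001, 0], [0, 0, 0, 0.001, -0.003, 0.001, 0]]]' | python3 jog.py
```

```text
clock: 4.32
eef_pos: [0.5357, -0.2946, 0.1217]
tool_rot: [0.0, 1.0, -0.001, 0.0]
ft_force: [-1.4, -4.5, 1.6]
grip_width: 0.0207
grasp_force: 58.5
```

```bash
echo '[[[0, 0, 0, 0, -0.001, 0, 0], [0, 0, 0, 0, -0.001, -0.03, 0], [0, 0, 0, 0, -0.001, -0.06, 0], [0, 0, 0, 0, -0.001, -0.1, 0], [0, 0, 0, 0, -0.001, -0.1, 0], [0, 0, 0, 0, -0.001, -0.1, 0], [0, 0, 0, 0, -0.001, -0.1, 0], [0, 0, 0, 0, -0.001, -0.1, 0]]]' | python3 jog.py; python3 - <<'E'
from h import *
s=viewer.camera("scene")[:,:,::-1];t=viewer.camera("top")[:,:,::-1]
cv2.imwrite("pics/s2.png",s);cv2.imwrite("pics/t2.png",t)
o=sensors.get_obs();e=o["eef_pos"];print(e,o["ft_force"],o["grip_width"],proj("scene",e-[0,0,.1012]))
cv2.imwrite("pics/c5.png",crop(s,165,120,90,110,5))
E
python3 go.py .5317 -.0066 .221
```

```text
clock: 5.32
eef_pos: [0.535, -0.2941, 0.2198]
tool_rot: [-0.0, 1.0, 0.001, -0.001]
ft_force: [0.1, 0.4, -1.1]
grip_width: 0.0207
grasp_force: 58.8
[ 0.53530047 -0.29441579  0.22042134] [-0.13990259  0.01350563 -0.42233505] 0.020619011656638476 [201.69671103 196.40611426]
row [ 0.001 -0.001  0.   ] [ 0.0035  0.2878 -0.0003] dist 0.288 at [ 0.5353 -0.2944  0.2204] t 5.425 w 0.0206 F [-0.14  0.01 -0.42] q [-0.5   0.47  0.31  1.41  0.   -0.5 ]
```

View pics/c5.png

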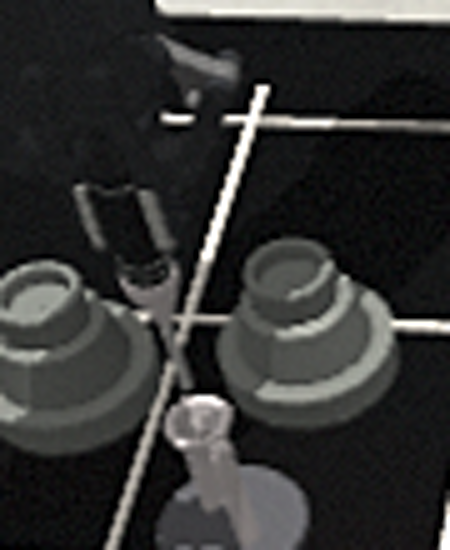

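The tip shows at about (202.4,197), within 1 px of the prediction, so the pin is held straight. Now to the slot.

```bash
echo '[[[0, 0, 0, 0.0035, 0.27, 0, 0], [0, 0, 0, 0.0035, 0.27, 0, 0], [0, 0, 0, 0.0035, 0.27, 0, 0], [0, 0, 0, 0.0035, 0.27, 0, 0], [0, 0, 0, 0.0035, 0.27, 0, 0], [0, 0, 0, 0.0035, 0.27, 0.048, 0], [0, 0, 0, 0.0035, 0.27, 0.048, 0], [0, 0, 0, 0.0035, 0.27, 0.048, 0], [0, 0, 0, 0.0035, 0.27, 0.048, 0], [0, 0, 0, 0.0035, 0.27, 0.048, 0]]]' | python3 jog.py; python3 - <<'E'
from h import *
s=viewer.camera("scene")[:,:,::-1];t=viewer.camera("top")[:,:,::-1]
cv2.imwrite("pics/s3.png",s)
o=sensors.get_obs();e=o["eef_pos"];print(e,o["ft_force"],o["grip_width"],proj("scene",e-[0,0,.1012]))
cv2.imwrite("pics/c6.png",crop(s,270,170,80,70,7))
E
```

```text
clock: 6.68
eef_pos: [0.533, -0.0252, 0.1747]
tool_rot: [0.0, 1.0, -0.0, 0.001]
ft_force: [-1.0, -0.2, 0.1]
grip_width: 0.0205
grasp_force: 59.0
[ 0.53255794 -0.02497128  0.17411532] [ 0.35027828  0.06119317 -0.41470295] 0.02029248570616055 [310.56982536 211.07481882]
```

View pics/c6.png

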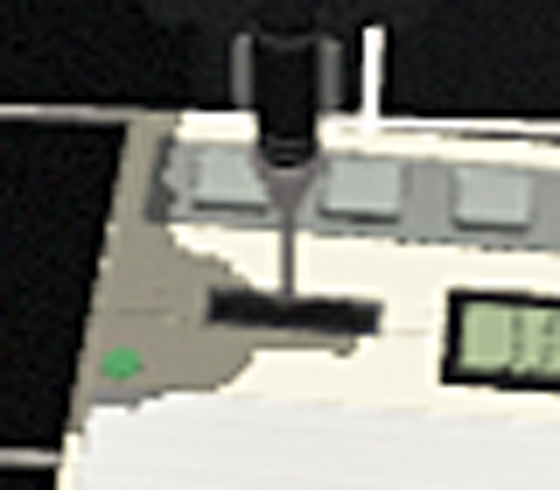

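The tip hangs at crop (288,293), directly above the slot, whose centre is (294,313). I'll enter at the -y end of the search range.

```bash
echo '[[[0, 0, 0, 0.001, -0.018, 0, 0], [0, 0, 0, 0.001, -0.018, 0, 0], [0, 0, 0, 0.001, -0.018, 0, 0], [0, 0, 0, 0.001, -0.018, 0, 0], [0, 0, 0, 0.001, -0.018, 0.01, 0], [0, 0, 0, 0.001, -0.018, 0.015, 0], [0, 0, 0, 0.001, -0.018, 0.019, 0], [0, 0, 0, 0.001, -0.018, 0.021, 0], [0, 0, 0, 0.001, -0.018, 0.021, 0], [0, 0, 0, 0.001, -0.018, 0.021, 0]]]' | python3 jog.py; python3 go.py .5317 -.0066 .151
```

```text
clock: 8.02
eef_pos: [0.5318, -0.0425, 0.1555]
tool_rot: [-0.0, 1.0, -0.0, 0.002]
ft_force: [-4.7, -0.2, 16.6]
grip_width: 0.0207
grasp_force: 60.9
row [-0.     0.004  0.   ] [0.0001 0.0359 0.0045] dist 0.036 at [ 0.5318 -0.0425  0.1555] t 8.025 w 0.0207 F [-4.72 -0.15 16.61] q [-0.08  0.35 -0.05  1.17  0.   -0.08]
```

```bash
echo '[[[0, 0, 0, 0, 0, -0.0015, 0], [0, 0, 0, 0, 0, -0.0015, 0], [0, 0, 0, 0, 0, -0.0015, 0], [0, 0, 0, 0, 0, -0.0015, 0]]]' | python3 jog.py; for i in 1 ; do echo '[[[0, 0, 0, -0.0001, 0.002, 0, 0], [0, 0, 0, -0.0002, 0.004, 0, 0], [0, 0, 0, -0.0002, 0.004, 0, 0], [0, 0, 0, -0.0002, 0.004, 0, 0]]]' | python3 jog.py; done
```

```text
clock: 8.52
eef_pos: [0.5314, -0.0425, 0.1557]
tool_rot: [-0.0, 1.0, -0.0, 0.001]
ft_force: [-2.1, 2.2, 11.2]
grip_width: 0.0209
grasp_force: 60.0
clock: 9.02
eef_pos: [0.5317, -0.0404, 0.1556]
tool_rot: [0.0, 1.0, -0.002, 0.001]
ft_force: [-2.1, -4.6, 9.8]
grip_width: 0.0206
grasp_force: 60.7
```

```bash
echo '[[[0, 0, 0, -0.0001, 0.002, -0.0007, 0], [0, 0, 0, -0.0002, 0.004, -0.0007, 0], [0, 0, 0, -0.0002, 0.004, -0.0007, 0], [0, 0, 0, -0.0002, 0.004, -0.0007, 0]]]' | python3 jog.py
```

```text
clock: 9.52
eef_pos: [0.5324, -0.0358, 0.1558]
tool_rot: [0.0, 1.0, -0.001, 0.001]
ft_force: [-0.2, -3.3, 7.1]
grip_width: 0.0207
grasp_force: 59.9
```

```bash
echo '[[[0, 0, 0, -0.0001, 0.002, 0, 0], [0, 0, 0, -0.0002, 0.004, 0, 0], [0, 0, 0, -0.0002, 0.004, 0, 0], [0, 0, 0, -0.0002, 0.004, 0, 0]]]' | python3 jog.py
```

```text
clock: 10.02
eef_pos: [0.5328, -0.0317, 0.1558]
tool_rot: [0.0, 1.0, -0.001, 0.002]
ft_force: [-0.4, -2.9, 5.3]
grip_width: 0.0207
grasp_force: 60.0
```

```bash
echo '[[[0, 0, 0, 0, 0.002, 0, 0], [0, 0, 0, 0, 0.004, 0, 0], [0, 0, 0, 0, 0.004, 0, 0], [0, 0, 0, 0, 0.004, 0, 0]]]' | python3 jog.py
```

```text
clock: 10.52
eef_pos: [0.5329, -0.0277, 0.1558]
tool_rot: [0.0, 1.0, -0.001, 0.002]
ft_force: [-0.5, -3.5, 5.7]
grip_width: 0.0205
grasp_force: 60.0
```

```bash
echo '[[[0, 0, 0, 0, 0.002, 0, 0], [0, 0, 0, 0, 0.004, 0, 0], [0, 0, 0, 0, 0.004, 0, 0], [0, 0, 0, 0, 0.004, 0, 0]]]' | python3 jog.py
```

```text
clock: 11.02
eef_pos: [0.5329, -0.0236, 0.1558]
tool_rot: [0.0, 1.0, -0.001, 0.002]
ft_force: [-1.0, -2.9, 6.2]
grip_width: 0.0207
grasp_force: 60.0
```

```bash
echo '[[[0, 0, 0, -0.0002, 0.002, 0, 0], [0, 0, 0, -0.0003, 0.004, 0, 0], [0, 0, 0, -0.0003, 0.004, 0, 0], [0, 0, 0, -0.0003, 0.004, 0, 0]]]' | python3 jog.py
```

```text
clock: 11.52
eef_pos: [0.5332, -0.0197, 0.1558]
tool_rot: [0.0, 1.0, -0.001, 0.002]
ft_force: [-1.0, -1.9, 6.4]
grip_width: 0.0207
grasp_force: 60.0
```

```bash
echo '[[[0, 0, 0, 0, 0.002, 0, 0], [0, 0, 0, 0, 0.004, 0, 0], [0, 0, 0, 0, 0.004, 0, 0], [0, 0, 0, 0, 0.004, 0, 0]]]' | python3 jog.py
```

```text
clock: 12.02
eef_pos: [0.5313, -0.0142, 0.1537]
tool_rot: [-0.0, 1.0, 0.0, -0.001]
ft_force: [0.3, -0.4, -0.2]
grip_width: 0.0206
grasp_force: 59.0
```

It dropped into the hole (Fz went from 6 N to 0). Now I push down to about 4 mm of switch travel.

```bash
echo '[[[0, 0, 0, 0, 0.0005, 0.003, 0], [0, 0, 0, 0, 0.0005, 0.006, 0], [0, 0, 0, 0, 0.0005, 0.009, 0], [0, 0, 0, 0, 0.0005, 0.009, 0], [0, 0, 0, 0, 0.0005, 0.012, 0], [0, 0, 0, 0, 0.0005, 0.0145, 0], [0, 0, 0, 0, 0.0005, 0.0145, 0], [0, 0, 0, 0, 0.0005, 0.0145, 0], [0, 0, 0, 0, 0.0005, 0.0145, 0]]]' | python3 jog.py
```

```text
clock: 13.15
eef_pos: [0.5322, -0.0142, 0.1403]
tool_rot: [-0.0, 1.0, -0.0, 0.0]
ft_force: [0.3, -0.8, 2.2]
grip_width: 0.0207
grasp_force: 59.2
```

```bash
echo '[[[0, 0, 0, 0, 0, 0.001, 0], [0, 0, 0, 0, 0, 0.0015, 0], [0, 0, 0, 0, 0, 0.0015, 0], [0, 0, 0, 0, 0, 0.0015, 0], [0, 0, 0, 0, 0, 0.0015, 0]]]' | python3 jog.py;echo '[[[0, 0, 0, 0, 0, 0, 0], [0, 0, 0, 0, 0, -0.03, 0], [0, 0, 0, 0, 0, -0.083, 0], [0, 0, 0, 0, 0, -0.083, 0], [0, 0, 0, 0, 0, -0.083, 0], [0, 0, 0, 0, 0, -0.083, 0], [0, 0, 0, 0, 0, -0.083, 0]]]' | python3 jog.py; python3 go.py .5352 -.2945 .2215
```

```text
clock: 13.78
eef_pos: [0.5322, -0.0142, 0.1388]
tool_rot: [-0.0, 1.0, -0.0, 0.0]
ft_force: [0.5, 0.5, 5.4]
grip_width: 0.0209
grasp_force: 59.5
clock: 14.65
eef_pos: [0.5311, -0.0141, 0.22]
tool_rot: [-0.0, 1.0, 0.0, -0.002]
ft_force: [-0.2, 0.3, -1.5]
grip_width: 0.0204
grasp_force: 58.9
row [ 0.    -0.003  0.   ] [-0.004  -0.2804 -0.0015] dist 0.28 at [ 0.5311 -0.0141  0.22  ] t 14.65 w 0.0204 F [-0.22  0.31 -1.47] q [-0.03  0.31  0.07  1.33  0.   -0.03]
```

```bash
echo '[[[0, 0, 0, -0.004, -0.2804, -0.0015, 0], [0, 0, 0, -0.004, -0.2804, -0.0015, 0], [0, 0, 0, -0.004, -0.2804, -0.0015, 0], [0, 0, 0, -0.004, -0.2804, -0.0015, 0], [0, 0, 0, -0.004, -0.2804, -0.0015, 0], [0, 0, 0, -0.004, -0.2804, -0.0015, 0], [0, 0, 0, -0.004, -0.2804, -0.0015, 0], [0, 0, 0, -0.004, -0.2804, -0.0015, 0], [0, 0, 0, -0.004, -0.2804, -0.0015, 0], [0, 0, 0, -0.004, -0.2804, -0.0015, 0]]]' | python3 jog.py;python3 go.py .5352 -.2945 .2215
```

```text
clock: 15.9
eef_pos: [0.5363, -0.2938, 0.2233]
tool_rot: [-0.001, 1.0, -0.0, 0.0]
ft_force: [-0.3, -0.7, 0.4]
grip_width: 0.0207
grasp_force: 59.0
row [-0.     0.     0.001] [ 0.0011 -0.0007  0.0018] dist 0.002 at [ 0.5363 -0.2938  0.2233] t 15.9 w 0.0207 F [-0.28 -0.66  0.36] q [-0.5   0.47  0.32  1.42  0.   -0.5 ]
```

```bash
echo '[[[0, 0, 0, 0.001, -0.001, 0, 0], [0, 0, 0, 0.001, -0.001, 0.04, 0], [0, 0, 0, 0.001, -0.001, 0.06, 0], [0, 0, 0, 0.001, -0.001, 0.08, 0], [0, 0, 0, 0.001, -0.001, 0.09, 0], [0, 0, 0, 0.001, -0.001, 0.097, 0], [0, 0, 0, 0.001, -0.001, 0.097, 0], [0, 0, 0, 0.001, -0.001, 0.097, 0], [0, 0, 0, 0.001, -0.001, 0.097, 0]]]' | python3 jog.py
```

```text
clock: 17.02
eef_pos: [0.5354, -0.2958, 0.1268]
tool_rot: [-0.0, 1.0, -0.0, 0.001]
ft_force: [0.1, 0.2, -1.8]
grip_width: 0.0209
grasp_force: 59.0
```

```bash
echo '[[[0, 0, 0, 0, 0.001, 0.002, 0], [0, 0, 0, 0, 0.001, 0.005, 0], [0, 0, 0, 0, 0.001, 0.005, 0], [0, 0, 0, 0, 0.001, 0.005, 0], [0, 0, 0, 0, 0.001, 0.005, 0]]]' | python3 jog.py
```

```text
clock: 17.65
eef_pos: [0.5355, -0.2949, 0.1215]
tool_rot: [-0.0, 1.0, -0.0, 0.001]
ft_force: [0.9, -1.4, 3.0]
grip_width: 0.0212
grasp_force: 59.6
```

```bash
echo '[[[0, 0, 0, 0, 0, 0, 0.05], [0, 0, 0, 0, 0, 0, 0.05], [0, 0, 0, 0, 0, 0, 0.05], [0, 0, 0, 0, 0, -0.05, 0.05], [0, 0, 0, 0, 0, -0.12, 0.05], [0, 0, 0, 0, 0, -0.12, 0.05], [0, 0, 0, 0.05, 0.2, -0.12, 0], [0, 0, 0, 0.05, 0.2, -0.12, 0], [0, 0, 0, 0.05, 0.2, -0.12, 0], [0, 0, 0, 0.05, 0.2, -0.12, 0]]]' | python3 jog.py;python3 go.py .478 .102 .09
```

```text
clock: 18.9
eef_pos: [0.4833, -0.0917, 0.2404]
tool_rot: [-0.002, 1.0, 0.0, -0.001]
ft_force: [0.9, -0.6, -0.7]
grip_width: -0.0
grasp_force: 0.0
row [ 0.001 -0.002  0.004] [0.0043 0.1936 0.1506] dist 0.245 at [ 0.4833 -0.0917  0.2404] t 18.9 w -0.0 F [ 0.9  -0.64 -0.67] q [-0.19  0.22  0.01  1.36  0.   -0.19]
```

```bash
echo '[[[0, 0, 0, 0.0045, 0.1936, 0, 0], [0, 0, 0, 0.0045, 0.1936, 0, 0], [0, 0, 0, 0.0045, 0.1936, 0, 0], [0, 0, 0, 0.0045, 0.1936, 0, 0], [0, 0, 0, 0.0045, 0.1936, 0.1, 0], [0, 0, 0, 0.0045, 0.1936, 0.15, 0], [0, 0, 0, 0.0045, 0.1936, 0.15, 0], [0, 0, 0, 0.0045, 0.1936, 0.15, 0], [0, 0, 0, 0.0045, 0.1936, 0.15, 0]]]' | python3 jog.py;python3 go.py .478 .102 .064; python3 - <<'E'
from h import *
s=viewer.camera("scene")[:,:,::-1]
cv2.imwrite("pics/s4.png",s)
cv2.imwrite("pics/c7.png",s[140:310,140:480].repeat(2,0).repeat(2,1))
E
```

```text
clock: 20.02
eef_pos: [0.4817, 0.0984, 0.0921]
tool_rot: [0.001, 1.0, 0.0, 0.001]
ft_force: [0.4, -0.4, 1.7]
grip_width: 0.0
grasp_force: 0.0
row [ 0.     0.002 -0.001] [0.0038 0.0036 0.028 ] dist 0.029 at [0.4817 0.0984 0.0921] t 20.025 w 0.0 F [ 0.35 -0.45  1.65] q [ 0.2   0.33 -0.26  0.98 -0.    0.2 ]
```

View pics/c7.png

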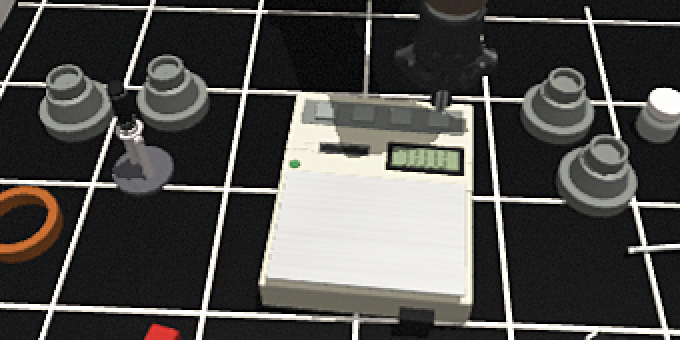

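The pin is back upright in its stand at crop (125,130), and the closed fingers are over ZERO at crop (440,98). Press it.

```bash
echo '[[[0, 0, 0, 0.003, 0.003, 0.01, 0], [0, 0, 0, 0.003, 0.003, 0.02, 0], [0, 0, 0, 0.003, 0.003, 0.025, 0], [0, 0, 0, 0.003, 0.003, 0.03, 0], [0, 0, 0, 0.003, 0.003, 0.03, 0], [0, 0, 0, 0.003, 0.003, 0.03, 0], [0, 0, 0, 0.003, 0.003, 0.03, 0], [0, 0, 0, 0.003, 0.003, 0.03, 0]]]' | python3 jog.py
```

```text
clock: 21.08
eef_pos: [0.4769, 0.1021, 0.0628]
tool_rot: [-0.0, 1.0, 0.0, -0.0]
ft_force: [-6.7, -2.1, 16.9]
grip_width: 0.0001
grasp_force: 8.3
```

```bash
echo '[[[0, 0, 0, 0, 0, -0.02, 0], [0, 0, 0, 0, 0, -0.08, 0.085], [0, 0, 0, 0, 0, -0.1, 0.085], [0, 0, 0, 0.06, 0.17, -0.1, 0.085], [0, 0, 0, 0.06, 0.17, -0.1, 0.085], [0, 0, 0, 0.06, 0.17, -0.1, 0.085], [0, 0, 0, 0.06, 0.17, -0.1, 0.085], [0, 0, 0, 0.06, 0.17, -0.1, 0.085]]]' | python3 jog.py;python3 go.py .413 .275 .058;  python3 - <<'E'
from h import *
from cups import cup_top
t=viewer.camera("top"); s=viewer.camera("scene"); cv2.imwrite("pics/t5.png",t[:,:,::-1]); cv2.imwrite("pics/s5.png",s[:,:,::-1])
g=cv2.cvtColor(t,cv2.COLOR_RGB2GRAY)
for x,y in ((226,197),(407,232),(447,223)): e=cup_top(g,x,y); print(e[0],plane("top",e[0],.016)[:2])
E
```

```text
clock: 22.08
eef_pos: [0.4172, 0.2719, 0.1607]
tool_rot: [-0.001, 1.0, -0.0, -0.0]
ft_force: [0.4, -0.3, 0.4]
grip_width: 0.0849
grasp_force: 0.0
row [-0.001 -0.     0.001] [0.0042 0.0032 0.1027] dist 0.103 at [0.4172 0.2719 0.1607] t 22.075 w 0.0849 F [ 0.42 -0.26  0.37] q [ 0.58  0.28 -0.13  1.16 -0.    0.58]
(225.10617065429688, 197.58810424804688) [0.53297901 0.31221465]
(406.4200744628906, 231.38833618164062) [ 0.41265372 -0.27924906]
(447.10516357421875, 222.884521484375) [ 0.43771072 -0.41290965]
```

```bash
echo '[[[0, 0, 0, 0.003, 0.003, 0.04, 0.085], [0, 0, 0, 0.003, 0.003, 0.08, 0.085], [0, 0, 0, 0.003, 0.003, 0.1, 0.085], [0, 0, 0, 0.003, 0.003, 0.1, 0.085], [0, 0, 0, 0.003, 0.003, 0.1, 0.085], [0, 0, 0, 0.003, 0.003, 0.1, 0.085], [0, 0, 0, 0.003, 0.003, 0.1, 0.05], [0, 0, 0, 0.003, 0.003, 0.1, 0.05], [0, 0, 0, 0.003, 0.003, 0.1, 0.05]]]' | python3 jog.py; python3 - <<'E'
from h import *
s=viewer.camera("scene")[:,:,::-1]; t=viewer.camera("top")[:,:,::-1]
cv2.imwrite("pics/c8.png",np.hstack([crop(s,380,130,90,110,5),crop(t,200,180,70,110,5)]))
E
```

```text
clock: 23.3
eef_pos: [0.4144, 0.2751, 0.0612]
tool_rot: [-0.0, 1.0, 0.0, 0.0]
ft_force: [0.1, 0.9, 1.2]
grip_width: 0.0506
grasp_force: 0.0
```

View pics/c8.png

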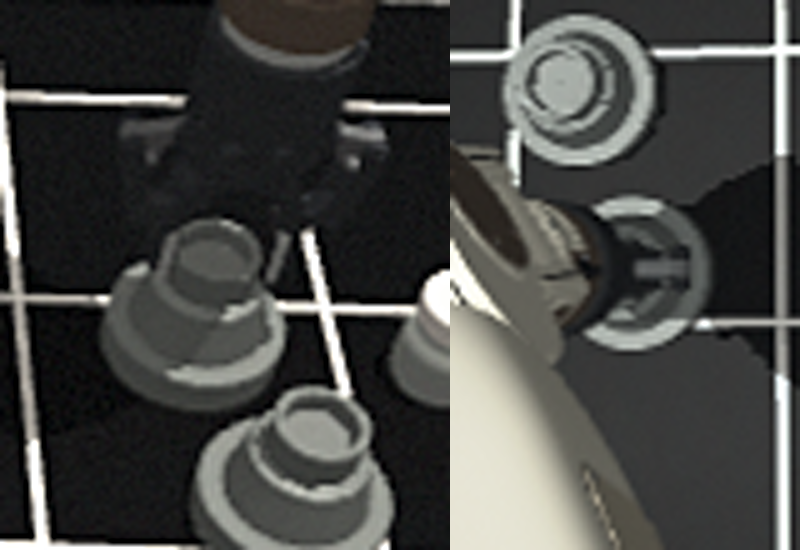

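Fingers straddle cup B's foot (scene crop foot (213,255), right finger (278,258)). I close, then check whether the grip is centred.

```bash
echo '[[[0, 0, 0, 0, 0, 0, 0], [0, 0, 0, 0, 0, 0, 0], [0, 0, 0, 0, 0, 0, 0], [0, 0, 0, 0, 0, 0, 0], [0, 0, 0, 0, 0, -0.03, 0], [0, 0, 0, 0, 0, -0.06, 0], [0, 0, 0, 0, 0, -0.06, 0], [0, 0, 0, 0, 0, -0.06, 0]]]' | python3 jog.py; python3 - <<'E'
from h import *
o=sensors.get_obs();e=o["eef_pos"];print(e,o["grip_width"])
s=viewer.camera("scene")[:,:,::-1]
cv2.imwrite("pics/c9.png",crop(s,370,100,120,110,5)); print(proj("scene",e+[0,0,.02]))
E
```

```text
clock: 24.4
eef_pos: [0.4137, 0.2745, 0.1198]
tool_rot: [-0.0, 1.0, -0.001, -0.001]
ft_force: [0.6, -1.3, -0.5]
grip_width: 0.0459
grasp_force: 61.5
[0.41367896 0.27447029 0.11983652] 0.04586782661824933
[427.24783187 163.50617753]
```

View pics/c9.png

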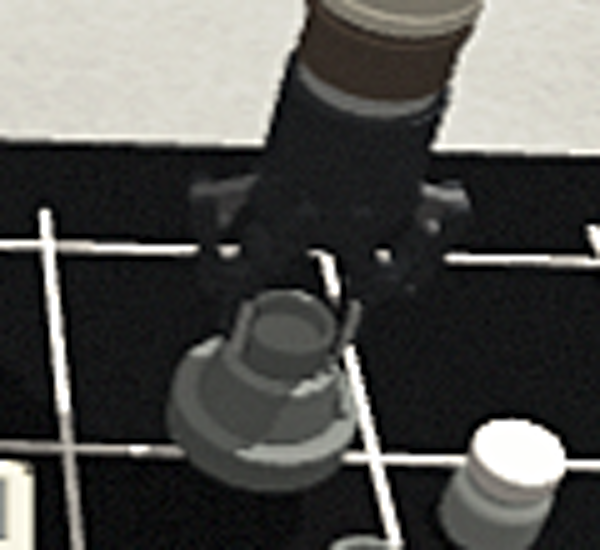

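Cup B is held and well centred: foot rim at about (428,164) against the predicted (427,163.5). Carry it to the pan.

```bash
echo '[[[0, 0, 0, 0, 0, -0.06, 0], [0, 0, 0, 0, 0, -0.08, 0], [0, 0, 0, -0.226, -0.256, -0.08, 0], [0, 0, 0, -0.226, -0.256, -0.08, 0], [0, 0, 0, -0.226, -0.256, -0.08, 0], [0, 0, 0, -0.226, -0.256, -0.08, 0], [0, 0, 0, -0.226, -0.256, -0.08, 0], [0, 0, 0, -0.226, -0.256, -0.08, 0], [0, 0, 0, -0.226, -0.256, -0.08, 0], [0, 0, 0, -0.226, -0.256, -0.08, 0]]]' | python3 jog.py; python3 go.py .64 .018 .146
```

```text
clock: 25.7
eef_pos: [0.6394, 0.0195, 0.1994]
tool_rot: [-0.0, 1.0, 0.0, -0.002]
ft_force: [-0.8, 0.4, -0.7]
grip_width: 0.046
grasp_force: 61.9
row [ 0.    -0.003  0.   ] [-0.0008 -0.0015  0.0534] dist 0.053 at [0.6394 0.0195 0.1994] t 25.7 w 0.046 F [-0.8   0.36 -0.72] q [0.03 0.54 0.37 1.4  0.   0.03]
```

```bash
echo '[[[0, 0, 0, 0, -0.001, 0.02, 0], [0, 0, 0, 0, -0.001, 0.04, 0], [0, 0, 0, 0, -0.001, 0.053, 0], [0, 0, 0, 0, -0.001, 0.053, 0], [0, 0, 0, 0, -0.001, 0.056, 0], [0, 0, 0, 0, -0.001, 0.058, 0], [0, 0, 0, 0, -0.001, 0.058, 0], [0, 0, 0, 0, -0.001, 0.058, 0], [0, 0, 0, 0, -0.001, 0.058, 0]]]' | python3 jog.py
```

```text
clock: 26.82
eef_pos: [0.6406, 0.018, 0.1432]
tool_rot: [-0.0, 1.0, 0.0, 0.0]
ft_force: [0.6, 0.2, -0.4]
grip_width: 0.0456
grasp_force: 61.9
```

```bash
echo '[[[0, 0, 0, 0, 0, 0.001, 0], [0, 0, 0, 0, 0, 0.002, 0], [0, 0, 0, 0, 0, 0.003, 0], [0, 0, 0, 0, 0, 0.003, 0], [0, 0, 0, 0, 0, 0.003, 0]]]' | python3 jog.py
```

```text
clock: 27.45
eef_pos: [0.6408, 0.018, 0.1414]
tool_rot: [-0.0, 1.0, -0.0, 0.001]
ft_force: [-1.2, -0.7, 5.6]
grip_width: 0.0461
grasp_force: 62.3
```

```bash
echo '[[[0, 0, 0, 0, 0, -0.001, 0.07], [0, 0, 0, 0, 0, -0.001, 0.085], [0, 0, 0, 0, 0, -0.001, 0.085], [0, 0, 0, 0, 0, -0.03, 0.085], [0, 0, 0, 0, 0, -0.08, 0.085], [0, 0, 0, 0.05, 0.18, -0.08, 0.085], [0, 0, 0, 0.1065, 0.292, -0.08, 0.085], [0, 0, 0, 0.1065, 0.292, -0.08, 0.085], [0, 0, 0, 0.1065, 0.292, -0.04, 0.085], [0, 0, 0, 0.1065, 0.292, 0, 0.085]]]' | python3 jog.py;python3 - <<'E'
from h import *
from cups import cup_top
t=viewer.camera("top"); s=viewer.camera("scene"); cv2.imwrite("pics/t6.png",t[:,:,::-1]); cv2.imwrite("pics/s6.png",s[:,:,::-1])
g=cv2.cvtColor(t,cv2.COLOR_RGB2GRAY)
for x,y in ((226,197),(407,232),(447,223)): e=cup_top(g,x,y); print(e[0],plane("top",e[0],.016)[:2])
E
python3 go.py .534 .310 .061
```

```text
clock: 28.7
eef_pos: [0.5413, 0.2959, 0.1596]
tool_rot: [-0.001, 1.0, 0.002, 0.003]
ft_force: [1.3, 0.4, -0.9]
grip_width: 0.085
grasp_force: 0.0
(221.960205078125, 202.95828247070312) [0.51533802 0.32263569]
(406.39849853515625, 231.3928985595703) [ 0.41264026 -0.27917857]
(447.10516357421875, 222.884521484375) [ 0.43771072 -0.41290965]
row [-0.003 -0.009  0.007] [0.0005 0.0148 0.0912] dist 0.092 at [0.5355 0.2955 0.1522] t 28.8 w 0.0846 F [-0.08 -1.93 -1.78] q [0.5  0.51 0.19 1.26 0.   0.5 ]
```

```bash
python3 - <<'E'
from h import *
a=cv2.imread("pics/s5.png",0);b=cv2.imread("pics/s6.png",0);c=cv2.imread("pics/s4.png",0)
A=a[222:246,418:462];
for im in(c,b):
    r=cv2.matchTemplate(im[205:262,395:485],A,cv2.TM_CCOEFF_NORMED);_,m,_,l=cv2.minMaxLoc(r);print(m,l,"expect (23,17)")
t=cv2.imread("pics/t5.png",0);u=cv2.imread("pics/t6.png",0)
A=t[178:216,206:220]
r=cv2.matchTemplate(u[165:235,190:240],A,cv2.TM_CCOEFF_NORMED);_,m,_,l=cv2.minMaxLoc(r);print(m,l,"expect (16,13)")
E
```

```text
0.9992529153823853 (23, 17) expect (23,17)
0.9167675971984863 (23, 17) expect (23,17)
0.4015599191188812 (16, 13) expect (16,13)
```

Cup A hasn't moved; the arm was only covering it in the top view. Grasp it.

```bash
echo '[[[0, 0, 0, 0, 0.0145, 0.03, 0.085], [0, 0, 0, 0, 0.0145, 0.03, 0.085], [0, 0, 0, 0, 0.0145, 0.03, 0.085], [0, 0, 0, 0, 0.0145, 0.03, 0.085]]]' | python3 jog.py; python3 go.py .534 .310 .061
```

```text
clock: 29.3
eef_pos: [0.5418, 0.3066, 0.1294]
tool_rot: [0.001, 1.0, 0.001, 0.001]
ft_force: [-0.3, 0.1, 0.8]
grip_width: 0.0851
grasp_force: 0.0
row [ 0.001  0.002 -0.001] [0.0079 0.0033 0.0684] dist 0.069 at [0.5418 0.3066 0.1294] t 29.3 w 0.0851 F [-0.3  0.1  0.8] q [ 0.52  0.54  0.18  1.21 -0.    0.52]
```

```bash
echo '[[[0, 0, 0, 0.007, 0.003, 0, 0.085], [0, 0, 0, 0.007, 0.003, 0, 0.085], [0, 0, 0, 0.007, 0.003, 0.02, 0.085], [0, 0, 0, 0.007, 0.003, 0.02, 0.085], [0, 0, 0, 0.007, 0.003, 0.02, 0.085], [0, 0, 0, 0.007, 0.003, 0.02, 0.085]]]' | python3 jog.py; python3 go.py .534 .310 .061
```

```text
clock: 30.05
eef_pos: [0.5341, 0.3103, 0.1086]
tool_rot: [-0.0, 1.0, 0.0, 0.001]
ft_force: [-0.3, 0.5, -0.1]
grip_width: 0.0855
grasp_force: 0.0
row [0.001 0.001 0.   ] [ 0.0002 -0.0004  0.0476] dist 0.048 at [0.5341 0.3103 0.1086] t 30.05 w 0.0855 F [-0.27  0.47 -0.13] q [ 0.53  0.54  0.13  1.16 -0.    0.53]
```

```bash
echo '[[[0, 0, 0, 0, 0, 0.024, 0.085], [0, 0, 0, 0, 0, 0.0475, 0.085], [0, 0, 0, 0, 0, 0.0475, 0.085], [0, 0, 0, 0, 0, 0.0475, 0.085], [0, 0, 0, 0, 0, 0.0475, 0.085], [0, 0, 0, 0, 0, 0.0475, 0.05], [0, 0, 0, 0, 0, 0.0475, 0], [0, 0, 0, 0, 0, 0.0475, 0], [0, 0, 0, 0, 0, 0.0475, 0], [0, 0, 0, 0, 0, 0.0475, 0]]]' | python3 jog.py; echo '[[[0, 0, 0, 0, 0, -0.04, 0], [0, 0, 0, 0, 0, -0.1, 0], [0, 0, 0, 0, 0, -0.16, 0], [0, 0, 0, 0, 0, -0.16, 0], [0, 0, 0, 0, 0, -0.16, 0], [0, 0, 0, 0, 0, -0.16, 0]]]' | python3 jog.py; python3 - <<'E'
from h import *
o=sensors.get_obs();e=o["eef_pos"]; print(proj("scene",e+[0,0,.019]))
s=viewer.camera("scene")[:,:,::-1];cv2.imwrite("pics/s7.png",s);u,v=map(int,proj("scene",e))
cv2.imwrite("pics/c10.png",np.hstack([crop(s,u-40,v-45,80,100,5),crop(s,270,180,75,100,5)])); print(u-40,v-45)
E
python3 go.py .6408 .018 .22
```

```text
clock: 31.3
eef_pos: [0.5341, 0.3103, 0.061]
tool_rot: [-0.0, 1.0, 0.0, 0.001]
ft_force: [-0.9, -0.2, 5.9]
grip_width: 0.0457
grasp_force: 60.9
clock: 32.05
eef_pos: [0.5324, 0.3093, 0.2175]
tool_rot: [-0.0, 1.0, -0.001, -0.002]
ft_force: [0.3, -0.4, -1.0]
grip_width: 0.0461
grasp_force: 62.0
[461.20652678 169.11425886]
418 130
row [-0.002 -0.004  0.   ] [-0.1082 -0.2914 -0.0021] dist 0.311 at [0.5325 0.3094 0.2176] t 32.1 w 0.0459 F [-0.47  0.06 -2.09] q [0.53 0.49 0.33 1.42 0.   0.53]
```

View pics/c10.png

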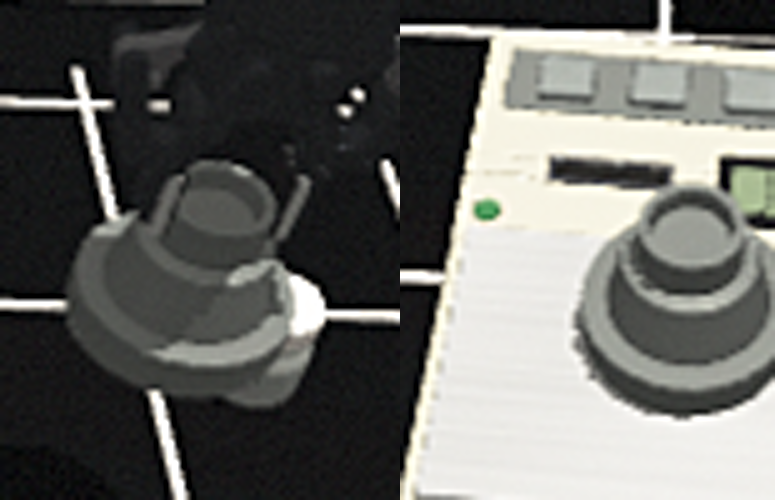

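Cup A is held straight (rim at (461.6,169.4), prediction (461.2,169.1)) and cup B stands on the pan. Carry A over it.

```bash
echo '[[[0, 0, 0, 0, 0, -0.025, 0], [0, 0, 0, -0.108, -0.2914, -0.025, 0], [0, 0, 0, -0.108, -0.2914, -0.025, 0], [0, 0, 0, -0.108, -0.2914, -0.025, 0], [0, 0, 0, -0.108, -0.2914, -0.025, 0], [0, 0, 0, -0.108, -0.2914, -0.025, 0], [0, 0, 0, -0.108, -0.2914, -0.025, 0], [0, 0, 0, -0.108, -0.2914, -0.025, 0], [0, 0, 0, -0.108, -0.2914, -0.025, 0], [0, 0, 0, -0.108, -0.2914, -0.025, 0]]]' | python3 jog.py; python3 go.py .6408 .018 .17; python3 -c "
from h import *
print(proj('scene',[.6408,.018,.16]))"
```

```text
clock: 33.35
eef_pos: [0.6414, 0.0204, 0.2453]
tool_rot: [-0.001, 1.0, 0.0, -0.0]
ft_force: [0.1, 0.7, -2.0]
grip_width: 0.0458
grasp_force: 62.3
row [ 0.    -0.     0.003] [ 0.0006 -0.0024  0.0753] dist 0.075 at [0.6414 0.0204 0.2453] t 33.35 w 0.0458 F [ 0.07  0.69 -2.04] q [0.03 0.53 0.47 1.51 0.   0.03]
[327.24889963 224.65292091]
```

```bash
echo '[[[0, 0, 0, 0.0005, -0.002, 0, 0], [0, 0, 0, 0.0005, -0.002, 0.03, 0], [0, 0, 0, 0.0005, -0.002, 0.05, 0], [0, 0, 0, 0.0005, -0.002, 0.065, 0], [0, 0, 0, 0.0005, -0.002, 0.072, 0], [0, 0, 0, 0.0005, -0.002, 0.075, 0], [0, 0, 0, 0.0005, -0.002, 0.075, 0], [0, 0, 0, 0.0005, -0.002, 0.075, 0], [0, 0, 0, 0.0005, -0.002, 0.075, 0]]]' | python3 jog.py
```

```text
clock: 34.48
eef_pos: [0.6415, 0.0167, 0.1709]
tool_rot: [-0.0, 1.0, 0.0, 0.001]
ft_force: [1.0, 0.1, -1.3]
grip_width: 0.0458
grasp_force: 62.3
```

```bash
echo '[[[0, 0, 0, 0, 0.0015, 0.002, 0], [0, 0, 0, 0, 0.0015, 0.004, 0], [0, 0, 0, 0, 0.0015, 0.006, 0], [0, 0, 0, 0, 0.0015, 0.006, 0], [0, 0, 0, 0, 0.0015, 0.006, 0]]]' | python3 jog.py
```

```text
clock: 35.1
eef_pos: [0.6414, 0.0182, 0.1648]
tool_rot: [-0.0, 1.0, 0.0, 0.0]
ft_force: [-0.5, 0.8, 4.0]
grip_width: 0.0461
grasp_force: 62.7
```

```bash
echo '[[[0, 0, 0, 0, 0, -0.001, 0.07], [0, 0, 0, 0, 0, -0.001, 0.085], [0, 0, 0, 0, 0, -0.001, 0.085], [0, 0, 0, 0, 0, -0.03, 0.085], [0, 0, 0, 0, 0, -0.08, 0.085], [0, 0, 0, 0, 0, -0.08, 0.085]]]' | python3 jog.py;cat > look.py <<'E'
from h import *
from cups import cup_top
t=viewer.camera("top"); s=viewer.camera("scene"); cv2.imwrite("pics/tl.png",t[:,:,::-1]); cv2.imwrite("pics/sl.png",s[:,:,::-1])
g=cv2.cvtColor(t,cv2.COLOR_RGB2GRAY)
for x,y in ((407,232),(447,223)): e=cup_top(g,x,y); print(e[0],plane("top",e[0],.016)[:2])
E
python3 look.py; python3 go.py .4135 -.277 .16
```

```text
clock: 35.85
eef_pos: [0.6437, 0.0183, 0.2496]
tool_rot: [-0.0, 1.0, 0.0, 0.005]
ft_force: [-0.6, 1.2, 0.3]
grip_width: 0.0853
grasp_force: 0.0
(406.5555419921875, 231.31057739257812) [ 0.41289679 -0.27969708]
(447.0279235839844, 222.9046173095703) [ 0.43765031 -0.41265366]
row [0.    0.002 0.   ] [ 0.2283 -0.2951  0.0845] dist 0.383 at [0.6416 0.0182 0.2449] t 35.95 w 0.085 F [-0.18 -0.05 -0.31] q [ 0.03  0.53  0.47  1.51 -0.    0.03]
```

Both unmoved. On to cup C.

```bash
echo '[[[0, 0, 0, 0.228, -0.295, 0, 0.085], [0, 0, 0, 0.228, -0.295, 0, 0.085], [0, 0, 0, 0.228, -0.295, 0, 0.085], [0, 0, 0, 0.228, -0.295, 0, 0.085], [0, 0, 0, 0.228, -0.295, 0, 0.085], [0, 0, 0, 0.228, -0.295, 0, 0.085], [0, 0, 0, 0.228, -0.295, 0, 0.085], [0, 0, 0, 0.228, -0.295, 0.084, 0.085], [0, 0, 0, 0.228, -0.295, 0.084, 0.085], [0, 0, 0, 0.228, -0.295, 0.084, 0.085]]]' | python3 jog.py;echo '[[[0, 0, 0, 0, 0, 0.03, 0.085], [0, 0, 0, 0, 0, 0.03, 0.085], [0, 0, 0, 0, 0, 0.03, 0.085], [0, 0, 0, 0, 0, 0.03, 0.085]]]' | python3 jog.py; python3 go.py .4135 -.2775 .061
```

```text
clock: 37.2
eef_pos: [0.4118, -0.2747, 0.1573]
tool_rot: [-0.001, 1.0, 0.002, -0.003]
ft_force: [0.1, 0.5, 0.8]
grip_width: 0.0848
grasp_force: 0.0
clock: 37.7
eef_pos: [0.4143, -0.2773, 0.1318]
tool_rot: [-0.0, 1.0, -0.001, 0.001]
ft_force: [0.5, 0.1, 0.3]
grip_width: 0.085
grasp_force: 0.0
row [-0.002  0.002  0.   ] [ 0.001  -0.0001  0.0708] dist 0.071 at [ 0.4143 -0.2773  0.1318] t 37.7 w 0.085 F [0.5  0.07 0.35] q [-0.59  0.3  -0.18  1.08  0.   -0.59]
```

```bash
echo '[[[0, 0, 0, 0.0005, 0, 0.04, 0.085], [0, 0, 0, 0.0005, 0, 0.07, 0.085], [0, 0, 0, 0.0005, 0, 0.07, 0.085], [0, 0, 0, 0.0005, 0, 0.07, 0.085], [0, 0, 0, 0.0005, 0, 0.07, 0.085], [0, 0, 0, 0.0005, 0, 0.07, 0.05], [0, 0, 0, 0.0005, 0, 0.07, 0], [0, 0, 0, 0.0005, 0, 0.07, 0], [0, 0, 0, 0.0005, 0, 0.07, 0], [0, 0, 0, 0.0005, 0, 0.07, 0]]]' | python3 jog.py; echo '[[[0, 0, 0, 0, 0, -0.04, 0], [0, 0, 0, 0, 0, -0.1, 0], [0, 0, 0, 0, 0, -0.16, 0], [0, 0, 0, 0, 0, -0.21, 0], [0, 0, 0, 0, 0, -0.21, 0], [0, 0, 0, 0, 0, -0.21, 0], [0, 0, 0, 0, 0, -0.21, 0]]]' | python3 jog.py; python3 go.py .6412 .018 .28;  python3 - <<'E'
from h import *
e=sensors.get_obs()["eef_pos"]; print(proj("scene",e+[0,0,.019]))
s=viewer.camera("scene")[:,:,::-1];cv2.imwrite("pics/s8.png",s);u,v=map(int,proj("scene",e))
cv2.imwrite("pics/c11.png",np.hstack([crop(s,u-40,v-45,80,100,5),crop(s,280,160,75,100,5)])); print(u-40,v-45)
E
```

```text
clock: 38.95
eef_pos: [0.4133, -0.2771, 0.061]
tool_rot: [-0.0, 1.0, -0.0, 0.001]
ft_force: [0.5, 0.0, 6.3]
grip_width: 0.0459
grasp_force: 60.7
clock: 39.83
eef_pos: [0.4118, -0.2762, 0.2681]
tool_rot: [-0.0, 1.0, 0.001, -0.002]
ft_force: [0.5, -0.3, -1.2]
grip_width: 0.0459
grasp_force: 62.0
row [ 0.002 -0.004  0.   ] [-0.2294  0.2942 -0.012 ] dist 0.373 at [ 0.4118 -0.2762  0.2681] t 39.825 w 0.0459 F [ 0.46 -0.27 -1.24] q [-0.59  0.22  0.08  1.43 -0.   -0.59]
[205.54403881 109.89344393]
167 71
```

View pics/c11.png

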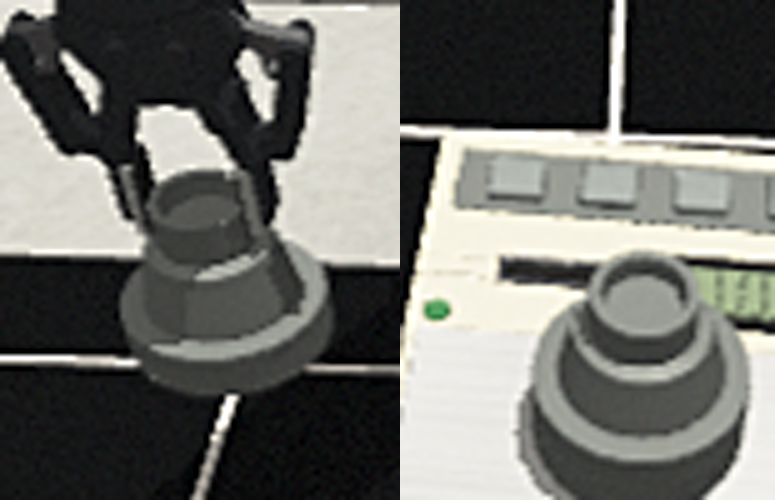

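Cup C is held straight, and the two-cup stack on the pan looks seated. Place C.

```bash
echo '[[[0, 0, 0, -0.229, 0.294, -0.012, 0], [0, 0, 0, -0.229, 0.294, -0.012, 0], [0, 0, 0, -0.229, 0.294, -0.012, 0], [0, 0, 0, -0.229, 0.294, -0.012, 0], [0, 0, 0, -0.229, 0.294, -0.012, 0], [0, 0, 0, -0.229, 0.294, -0.012, 0], [0, 0, 0, -0.229, 0.294, -0.012, 0], [0, 0, 0, -0.229, 0.294, -0.012, 0], [0, 0, 0, -0.229, 0.294, -0.012, 0], [0, 0, 0, -0.229, 0.294, -0.012, 0]]]' | python3 jog.py;echo '[[[0, 0, 0, 0, 0, 0, 0], [0, 0, 0, 0, 0, 0, 0], [0, 0, 0, 0, 0, 0, 0]]]' | python3 jog.py; python3 go.py .6412 .018 .195
```

```text
clock: 41.12
eef_pos: [0.6412, 0.0158, 0.283]
tool_rot: [0.001, 1.0, -0.0, 0.0]
ft_force: [0.6, -0.2, -0.7]
grip_width: 0.0455
grasp_force: 62.1
clock: 41.5
eef_pos: [0.6417, 0.017, 0.2824]
tool_rot: [0.0, 1.0, 0.0, 0.0]
ft_force: [-0.3, 0.8, -1.2]
grip_width: 0.046
grasp_force: 62.1
row [ 0.  0. -0.] [0.0005 0.001  0.0874] dist 0.087 at [0.6417 0.017  0.2824] t 41.5 w 0.046 F [-0.31  0.84 -1.19] q [0.03 0.53 0.57 1.61 0.   0.03]
```

```bash
echo '[[[0, 0, 0, 0.0005, 0.001, 0.03, 0], [0, 0, 0, 0.0005, 0.001, 0.05, 0], [0, 0, 0, 0.0005, 0.001, 0.07, 0], [0, 0, 0, 0.0005, 0.001, 0.08, 0], [0, 0, 0, 0.0005, 0.001, 0.087, 0], [0, 0, 0, 0.0005, 0.001, 0.087, 0], [0, 0, 0, 0.0005, 0.001, 0.087, 0], [0, 0, 0, 0.0005, 0.001, 0.087, 0]]]' | python3 jog.py;  echo '[[[0, 0, 0, 0, 0, 0.002, 0], [0, 0, 0, 0, 0, 0.004, 0], [0, 0, 0, 0, 0, 0.0065, 0], [0, 0, 0, 0, 0, 0.0065, 0], [0, 0, 0, 0, 0, 0.0065, 0]]]' | python3 jog.py
```

```text
clock: 42.5
eef_pos: [0.6417, 0.0182, 0.1961]
tool_rot: [-0.0, 1.0, 0.0, 0.001]
ft_force: [-0.6, 0.6, -0.6]
grip_width: 0.0456
grasp_force: 62.1
clock: 43.12
eef_pos: [0.6413, 0.0182, 0.1889]
tool_rot: [-0.0, 1.0, 0.0, 0.0]
ft_force: [-0.3, 0.6, -0.6]
grip_width: 0.046
grasp_force: 62.2
```

```bash
echo '[[[0, 0, 0, 0, 0, 0.001, 0], [0, 0, 0, 0, 0, 0.0015, 0], [0, 0, 0, 0, 0, 0.0015, 0], [0, 0, 0, 0, 0, 0.0015, 0]]]' | python3 jog.py
```

```text
clock: 43.62
eef_pos: [0.6416, 0.0182, 0.1884]
tool_rot: [-0.0, 1.0, 0.0, 0.001]
ft_force: [-0.6, -0.5, 4.6]
grip_width: 0.0463
grasp_force: 62.4
```

Seated at 0.1884, as expected. Release and look for D.

```bash
echo '[[[0, 0, 0, 0, 0, -0.001, 0.07], [0, 0, 0, 0, 0, -0.001, 0.085], [0, 0, 0, 0, 0, -0.001, 0.085], [0, 0, 0, 0, 0, -0.03, 0.085], [0, 0, 0, 0, 0, -0.07, 0.085], [0, 0, 0, 0, 0, -0.07, 0.085], [0, 0, 0, 0, 0, -0.07, 0.085]]]' | python3 jog.py;python3 look.py; python3 go.py .4375 -.41 .25
```

```text
clock: 44.5
eef_pos: [0.6411, 0.0182, 0.2567]
tool_rot: [-0.0, 1.0, -0.0, -0.0]
ft_force: [-0.1, -0.4, -1.0]
grip_width: 0.085
grasp_force: 0.0
row [-0.    -0.003  0.   ] [ 0.203  -0.4281  0.0062] dist 0.474 at [0.6405 0.0181 0.2556] t 44.6 w 0.0851 F [-0.41 -0.22  0.03] q [0.03 0.53 0.5  1.54 0.   0.03]Traceback (most recent call last):
  File "look.py", line 5, in <module>
    for x,y in ((407,232),(447,223)): e=cup_top(g,x,y); print(e[0],plane("top",e[0],.016)[:2])
                                        ~~~~~~~^^^^^^^
  File "cups.py", line 7, in cup_top
    cs,_=cv2.findContours(f,cv2.RETR_EXTERNAL,cv2.CHAIN_APPROX_NONE); c=max(cs,key=cv2.contourArea); return cv2.fitEllipse(c)
                                                                        ~~~^^^^^^^^^^^^^^^^^^^^^^^^
ValueError: max() iterable argument is empty
```

```bash
sed -i 's/((407,232),(447,223))/((447,223),)/' look.py; python3 look.py; echo '[[[0, 0, 0, 0.05, -0.06, -0.01, 0.085], [0, 0, 0, 0.203, -0.428, -0.01, 0.085], [0, 0, 0, 0.203, -0.428, -0.01, 0.085], [0, 0, 0, 0.203, -0.428, -0.01, 0.085], [0, 0, 0, 0.203, -0.428, -0.01, 0.085], [0, 0, 0, 0.203, -0.428, -0.01, 0.085], [0, 0, 0, 0.203, -0.428, -0.01, 0.085], [0, 0, 0, 0.203, -0.428, -0.01, 0.085], [0, 0, 0, 0.203, -0.428, -0.01, 0.085], [0, 0, 0, 0.203, -0.428, -0.01, 0.085]]]' | python3 jog.py;echo '[[[0, 0, 0, 0, 0, 0, 0.085], [0, 0, 0, 0, 0, 0.06, 0.085], [0, 0, 0, 0, 0, 0.12, 0.085], [0, 0, 0, 0, 0, 0.12, 0.085], [0, 0, 0, 0, 0, 0.12, 0.085], [0, 0, 0, 0, 0, 0.12, 0.085]]]' | python3 jog.py; python3 go.py .4375 -.41 .061
```

```text
(447.0279235839844, 222.9046173095703) [ 0.43765031 -0.41265366]
clock: 45.95
eef_pos: [0.4381, -0.4094, 0.2665]
tool_rot: [0.0, 1.0, 0.001, -0.0]
ft_force: [-0.1, -0.1, -0.2]
grip_width: 0.085
grasp_force: 0.0
clock: 46.7
eef_pos: [0.4405, -0.4114, 0.1511]
tool_rot: [-0.0, 1.0, -0.002, 0.003]
ft_force: [-0.1, -1.3, 0.1]
grip_width: 0.085
grasp_force: 0.0
row [-0.005  0.005  0.001] [0.0035 0.0019 0.0901] dist 0.09 at [ 0.4405 -0.4114  0.1511] t 46.7 w 0.085 F [-0.13 -1.27  0.12] q [-0.75  0.48  0.14  1.23 -0.   -0.75]
```

```bash
echo '[[[0, 0, 0, 0.001, 0.001, 0.03, 0.085], [0, 0, 0, 0.001, 0.001, 0.04, 0.085], [0, 0, 0, 0.001, 0.001, 0.04, 0.085], [0, 0, 0, 0.001, 0.001, 0.04, 0.085], [0, 0, 0, 0.001, 0.001, 0.04, 0.085]]]' | python3 jog.py; python3 go.py .438 -.41 .061
```

```text
clock: 47.32
eef_pos: [0.4379, -0.4094, 0.1084]
tool_rot: [-0.0, 1.0, -0.001, 0.001]
ft_force: [0.4, 0.1, 1.0]
grip_width: 0.0852
grasp_force: 0.0
row [-0.001  0.002  0.   ] [-0.     -0.0005  0.0474] dist 0.047 at [ 0.4379 -0.4094  0.1084] t 47.325 w 0.0852 F [0.37 0.09 0.97] q [-0.75  0.51  0.07  1.13  0.   -0.75]
```

```bash
echo '[[[0, 0, 0, 0, 0, 0.03, 0.085], [0, 0, 0, 0, 0, 0.0475, 0.085], [0, 0, 0, 0, 0, 0.0475, 0.085], [0, 0, 0, 0, 0, 0.0475, 0.085], [0, 0, 0, 0, 0, 0.0475, 0.085], [0, 0, 0, 0, 0, 0.0475, 0.05], [0, 0, 0, 0, 0, 0.0475, 0], [0, 0, 0, 0, 0, 0.0475, 0], [0, 0, 0, 0, 0, 0.0475, 0], [0, 0, 0, 0, 0, 0.0475, 0]]]' | python3 jog.py; echo '[[[0, 0, 0, 0, 0, -0.04, 0], [0, 0, 0, 0, 0, -0.1, 0], [0, 0, 0, 0, 0, -0.16, 0], [0, 0, 0, 0, 0, -0.22, 0], [0, 0, 0, 0, 0, -0.24, 0], [0, 0, 0, 0, 0, -0.24, 0], [0, 0, 0, 0, 0, -0.24, 0]]]' | python3 jog.py; python3 go.py .6413 .018 .30
```

```text
clock: 48.58
eef_pos: [0.4378, -0.4094, 0.0605]
tool_rot: [-0.0, 1.0, -0.001, 0.001]
ft_force: [-0.7, -1.2, 5.3]
grip_width: 0.0459
grasp_force: 61.0
clock: 49.45
eef_pos: [0.4367, -0.4082, 0.2973]
tool_rot: [-0.0, 1.0, 0.001, -0.002]
ft_force: [1.2, 0.3, -1.5]
grip_width: 0.0463
grasp_force: 62.0
row [ 0.003 -0.003  0.   ] [-0.2047  0.4261 -0.0021] dist 0.473 at [ 0.4367 -0.4082  0.2973] t 49.45 w 0.0463 F [ 1.16  0.29 -1.46] q [-0.75  0.44  0.45  1.59  0.   -0.75]
```

```bash
echo '[[[0, 0, 0, -0.2047, 0.426, -0.003, 0], [0, 0, 0, -0.2047, 0.426, -0.003, 0], [0, 0, 0, -0.2047, 0.426, -0.003, 0], [0, 0, 0, -0.2047, 0.426, -0.003, 0], [0, 0, 0, -0.2047, 0.426, -0.003, 0], [0, 0, 0, -0.2047, 0.426, -0.003, 0], [0, 0, 0, -0.2047, 0.426, -0.003, 0], [0, 0, 0, -0.2047, 0.426, -0.003, 0], [0, 0, 0, -0.2047, 0.426, -0.003, 0], [0, 0, 0, -0.2047, 0.426, -0.003, 0]]]' | python3 jog.py;echo '[[[0, 0, 0, 0, 0, 0, 0], [0, 0, 0, 0, 0, 0, 0], [0, 0, 0, 0, 0, 0, 0], [0, 0, 0, 0, 0, 0, 0]]]' | python3 jog.py; python3 go.py .6413 .018 .219
```

```text
clock: 50.7
eef_pos: [0.6411, 0.0169, 0.3006]
tool_rot: [-0.0, 1.0, -0.0, -0.002]
ft_force: [-0.2, -0.0, -1.0]
grip_width: 0.0461
grasp_force: 62.1
clock: 51.2
eef_pos: [0.6419, 0.0167, 0.3031]
tool_rot: [0.0, 1.0, 0.0, 0.0]
ft_force: [0.0, 0.0, -1.4]
grip_width: 0.046
grasp_force: 62.1
row [ 0.  0. -0.] [0.0006 0.0013 0.0841] dist 0.084 at [0.6419 0.0167 0.3031] t 51.2 w 0.046 F [ 0.01  0.05 -1.43] q [0.03 0.54 0.63 1.66 0.   0.03]
```

```bash
echo '[[[0, 0, 0, 0.0005, 0.0013, 0.03, 0], [0, 0, 0, 0.0005, 0.0013, 0.05, 0], [0, 0, 0, 0.0005, 0.0013, 0.07, 0], [0, 0, 0, 0.0005, 0.0013, 0.08, 0], [0, 0, 0, 0.0005, 0.0013, 0.084, 0], [0, 0, 0, 0.0005, 0.0013, 0.084, 0], [0, 0, 0, 0.0005, 0.0013, 0.084, 0], [0, 0, 0, 0.0005, 0.0013, 0.084, 0]]]' | python3 jog.py;  echo '[[[0, 0, 0, 0, 0, 0.002, 0], [0, 0, 0, 0, 0, 0.004, 0], [0, 0, 0, 0, 0, 0.007, 0], [0, 0, 0, 0, 0, 0.0075, 0], [0, 0, 0, 0, 0, 0.0075, 0], [0, 0, 0, 0, 0, 0.0075, 0]]]' | python3 jog.py
```

```text
clock: 52.2
eef_pos: [0.6418, 0.0185, 0.2195]
tool_rot: [-0.0, 1.0, 0.0, 0.001]
ft_force: [0.2, 0.0, -0.8]
grip_width: 0.0463
grasp_force: 62.1
clock: 52.95
eef_pos: [0.6416, 0.0188, 0.2117]
tool_rot: [-0.0, 1.0, 0.0, 0.0]
ft_force: [-0.2, 2.2, 3.2]
grip_width: 0.0459
grasp_force: 62.5
```

Seated at 0.2117, as expected. Release, retreat up, go over SAMPLE and look.

```bash
echo '[[[0, 0, 0, 0, 0, -0.0005, 0.07], [0, 0, 0, 0, 0, -0.0005, 0.085], [0, 0, 0, 0, 0, -0.0005, 0.085], [0, 0, 0, 0, 0, -0.03, 0.085], [0, 0, 0, 0, 0, -0.08, 0.085], [0, 0, 0, 0, 0, -0.08, 0.085], [0, 0, 0, 0.167, -0.016, -0.08, 0], [0, 0, 0, 0.167, -0.016, -0.08, 0], [0, 0, 0, 0.167, -0.016, -0.08, 0], [0, 0, 0, 0.167, -0.016, -0.08, 0]]]' | python3 jog.py; python3 - <<'E'
from h import *
s=viewer.camera("scene")[:,:,::-1];cv2.imwrite("pics/c12.png",crop(s,150,140,200,140,4))
E
python3 go.py .4735 .002 .09
```

```text
clock: 54.2
eef_pos: [0.4711, 0.0021, 0.2911]
tool_rot: [0.0, 1.0, -0.0, -0.001]
ft_force: [1.2, -0.5, 0.1]
grip_width: 0.0117
grasp_force: 0.0
row [-0.     0.001 -0.   ] [ 0.000e+00 -2.000e-04  2.014e-01] dist 0.201 at [0.4734 0.0023 0.2914] t 54.25 w 0.0042 F [0.51 0.18 0.5 ] q [ 0.    0.17  0.07  1.47 -0.    0.01]
```

View pics/c12.png

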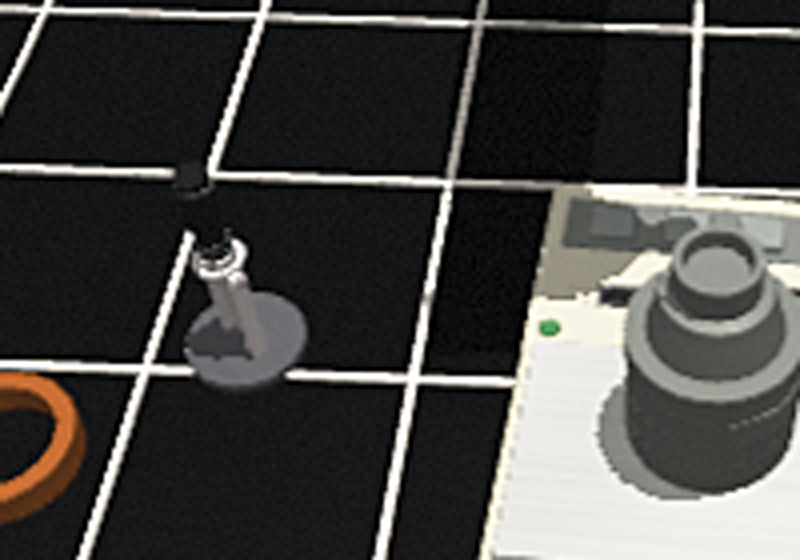

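The stack is straight and seated (crop (715,360)) and the pin is upright in its stand (crop (205,270)). Now SAMPLE.

```bash
echo '[[[0, 0, 0, 0, 0, 0.06, 0], [0, 0, 0, 0, 0, 0.12, 0], [0, 0, 0, 0, 0, 0.18, 0], [0, 0, 0, 0, 0, 0.2, 0], [0, 0, 0, 0, 0, 0.2, 0], [0, 0, 0, 0, 0, 0.2, 0], [0, 0, 0, 0, 0, 0.2, 0]]]' | python3 jog.py; python3 go.py .4735 .002 .063
```

```text
clock: 55.12
eef_pos: [0.4762, 0.0025, 0.0927]
tool_rot: [-0.0, 1.0, 0.0, 0.002]
ft_force: [1.2, -0.1, -0.5]
grip_width: 0.0001
grasp_force: 0.0
row [0.    0.003 0.   ] [ 0.0028 -0.0005  0.0297] dist 0.03 at [0.4762 0.0025 0.0927] t 55.125 w 0.0001 F [ 1.16 -0.06 -0.53] q [ 0.01  0.3  -0.3   0.97  0.    0.  ]
```

```bash
echo '[[[0, 0, 0, 0.001, 0, 0.01, 0], [0, 0, 0, 0.001, 0, 0.02, 0], [0, 0, 0, 0.001, 0, 0.025, 0], [0, 0, 0, 0.001, 0, 0.03, 0], [0, 0, 0, 0.001, 0, 0.03, 0], [0, 0, 0, 0.001, 0, 0.03, 0], [0, 0, 0, 0.001, 0, 0.03, 0], [0, 0, 0, 0.001, 0, 0.03, 0]]]' | python3 jog.py; echo '[[[0, 0, 0, 0, 0, -0.01, 0], [0, 0, 0, 0, 0, -0.03, 0], [0, 0, 0, 0, 0, -0.03, 0], [0, 0, 0, 0.002, -0.05, -0.03, 0], [0, 0, 0, 0.002, -0.05, -0.03, 0], [0, 0, 0, 0.002, -0.05, -0.03, 0], [0, 0, 0, 0.002, -0.05, -0.03, 0]]]' | python3 jog.py;  python3 go.py .471 -.048 .063
```

```text
clock: 56.12
eef_pos: [0.4727, 0.0024, 0.0628]
tool_rot: [-0.0, 1.0, -0.0, -0.0]
ft_force: [-6.1, 0.1, 15.7]
grip_width: 0.0003
grasp_force: 8.1
clock: 57.0
eef_pos: [0.4712, -0.0469, 0.0908]
tool_rot: [-0.001, 1.0, 0.0, -0.0]
ft_force: [-1.0, 0.2, 0.5]
grip_width: 0.0002
grasp_force: 0.0
row [ 0.    -0.001  0.001] [ 0.0002 -0.0011  0.0278] dist 0.028 at [ 0.4712 -0.0469  0.0908] t 57.0 w 0.0002 F [-0.99  0.21  0.46] q [-0.1   0.3  -0.3   0.97  0.   -0.1 ]
```

```bash
echo '[[[0, 0, 0, 0, 0, 0.01, 0], [0, 0, 0, 0, 0, 0.02, 0], [0, 0, 0, 0, 0, 0.025, 0], [0, 0, 0, 0, 0, 0.03, 0], [0, 0, 0, 0, 0, 0.03, 0], [0, 0, 0, 0, 0, 0.03, 0], [0, 0, 0, 0, 0, 0.03, 0], [0, 0, 0, 0, 0, 0.03, 0]]]' | python3 jog.py; echo '[[[0, 0, 0, 0, 0, -0.02, 0], [0, 0, 0, 0, 0, -0.08, 0], [0, 0, 0, 0.08, 0, -0.16, 0], [0, 0, 0, 0.08, 0, -0.16, 0], [0, 0, 0, 0.08, 0, -0.16, 0], [0, 0, 0, 0.08, 0, -0.16, 0], [0, 0, 0, 0.08, 0, -0.16, 0], [0, 0, 0, 0.08, 0, -0.16, 0], [0, 0, 0, 0.08, 0, -0.16, 0]]]' | python3 jog.py; python3 -c "
from h import *
a=viewer.camera('scene')[:,:,::-1];b=cv2.imread('pics/s4.png')
d=cv2.absdiff(a,b).max(2); print('pin',d[170:240,190:225].max(),'jar',d[180:215,455:485].max(),'driver',d[250:275,450:535].max(),'tape',d[230:275,125:175].max())
workorder.job_done()"
```

```text
clock: 58.0
eef_pos: [0.4706, -0.0471, 0.0628]
tool_rot: [-0.0, 1.0, 0.0, -0.0]
ft_force: [-6.8, 1.1, 17.0]
grip_width: 0.0002
grasp_force: 8.2
clock: 59.12
eef_pos: [0.3915, -0.0475, 0.2205]
tool_rot: [-0.0, 1.0, 0.0, -0.001]
ft_force: [-0.2, -0.1, 0.6]
grip_width: -0.0001
grasp_force: 0.0
pin 221 jar 12 driver 15 tape 18
the job is handed in; nothing more can be done
```

The job is handed in at about 59 s: I pushed the setup switch, returned the pin to its stand, pressed ZERO with the pan empty, stacked all four cups on the pan, then pressed SAMPLE and ENTER; no verdict came back. In the final picture check the jar, nut driver and tape were unchanged, but the pin's patch differed from the earlier picture and I didn't check why; the pin was upright at 54 s.

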